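# Build up the sieve stack on the shaker and lock it with the clamp bar

### The job

Set up the sieve shaker: one at a time, and working from the bottom up, seat the plain pan in the socket ring, then the fine sieve, then the coarse sieve, then the lid, each level and fully home on the one below and let go before you take the next. Finally lower the clamp bar into the open slots of the two posts until both its ends bottom out, with its block centred over the lid's knob, and let it go. Leave the crucible, bottle and brush where they are.

Things in the scene. Friction and masses are not known exactly. Their poses are not given: they have to be found in the camera images.
- shaker: Fixed cream box 250 (x) x 150 x 60 mm high; origin: centre of underside, z up. Central socket ring on top: bore 54 mm, rim at z 71 mm; seated pan's origin at z 62 mm. Dark posts at x = +-100 mm, 14 mm thick, 40 mm wide in y, each with an open slot along x: bottom at z 188 mm, 14 mm wide up to 208 mm, flaring to 38 mm at the top, 228 mm. Bar bottomed out in both: its origin at z 183 mm.
- pan: Receiving pan: steel cup 62 mm across, 35 mm high, plain closed floor, no mesh. Its foot (lowest 9 mm) tapers from 51 mm to 42 mm wide and drops into the 54 mm bore, 11 mm deep or more, of what is below until the 62 mm body's shoulder rests on the rim. Seated on it, the fine sieve's origin is 26 mm above the pan's. Origin: centre of the foot's underside, z up.
- fine_sieve: Fine sieve: low round steel frame 62 mm across, 31 mm high, dense fine mesh (3 mm pitch) 11 mm below its rim, bore 54 mm. Foot (lowest 9 mm) as on the pan. Seated on it, the coarse sieve's origin is 22 mm above this one's. Origin: centre of the foot's underside, z up.
- coarse_sieve: Coarse sieve: tall round steel frame 62 mm across, 43 mm high, wide mesh of thick wires (12.5 mm pitch) 11 mm below its rim, bore 54 mm. Foot (lowest 9 mm) as on the pan. Seated on it, the lid's origin is 34 mm above this one's. Origin: centre of the foot's underside, z up.
- lid: Lid: steel disc 62 mm across, 10 mm thick, over a 9 mm foot as on the pan; black round knob on top, 22 mm across, 18 mm high (disc top at z 19 mm, knob top at z 37 mm). Origin: centre of the foot's underside, z up.
- clamp_bar: Clamp bar: steel rod 10 mm thick, 236 mm long, along its own x, through a grip block 36 (x) x 18 (y) x 26 mm high at its middle, on which it lies. Origin: centre of the block's underside; rod axis at z 10 mm, block top at z 26 mm. Either end may go in either post. In place, the block clears the seated lid's knob by 2 mm.
- crucible: Bystander: small white ceramic cup, 56 mm across, 48 mm high. Leave it alone. Origin: centre of its underside.
- reagent_bottle: Bystander: amber bottle 60 mm across, 120 mm high, on the far side. Leave it alone. Origin: centre of its underside.
- brush: Bystander: cleaning brush lying on the far side. Leave it alone. Origin: underside of the lying brush.
Things that resemble listed ones, but are neither listed nor needed, are in the scene too. Leave any orange or red look-alike of the clamp_bar alone. Leave any brown or red look-alike of the pan alone.

How it is judged:
By the outcome, as a careful person would: the job done as asked, in the order asked, and still so for the second after the job is handed in, with the robot touching nothing.
It also fails if it takes over 141 s, if anything falls off the work surface, if the arm or the gripper's body presses on something with over 40 N, if the wrist force passes 120 N, or if a joint passes its speed limit or range.

### The arm

A 6-joint arm with a two-finger parallel gripper is mounted at the origin on the work surface. World frame = base frame: x ahead of the robot, y to its left, z up, the work surface at z = 0. Lengths are in m, angles in rad, forces in N, time in s.
With the tool pointing down it reaches from about 0.35 to 0.975 m from the base axis. Payload 4.9 kg.
Tool frame: the origin (TCP) lies at the very end of the fingers, on their centre line; the grasp point (between the pads) lies 19 mm behind it; z points along the fingers, y is the line along which they close (so a half turn about z gives the same grasp; the last joint's range is limited). The gripper opens to 85 mm and grips with 20 to 120 N. Pads are 22 mm wide; open, the fingers measure 114 mm over their backs; the gripper's body (76 mm by 85 mm) begins 54 mm behind the grasp point. The pads swing forward as they close: fully open they stand 13 mm farther back than shut.
Start: joints at [1.135, 0.053, 1.613, -0, 1.476, -0.119], TCP at [0.195, 0.594, 0.231] pointing down, gripper open.
Joint ranges: [-3.01, 3.01], [-1.01, 2.22], [0.06, 2.58], [-1.02, 4.17], [0.09, 2.62], [-3.14, 3.14]. Speed limits (rad/s): [2.57, 2.57, 3.14, 3.14, 3.14, 3.14].

### API

Orientations are given as a rotation vector (axis times angle).
In Python, from station import ctrl gives the robot as it stands.
- The arm moves only by the tool jog_arm, never from a script. Its argument "plan" is a list of rows, each a list of 7 numbers: the shift along the tool's x, y, z in units of 0.02 m (1.0 is 0.02 m), then the turn, a rotation vector about the tool's x, y, z in units of 45 degrees (1.0 is 45 degrees), then the opening, from -1 (shut) to 1 (fully open). A call has 1 to 8 rows; each row shifts and turns the commanded pose from where the row before left it, along the tool's axes as they then stand; what a row does not reach is not made up. A row lasts 1/10 s, in which the tool goes at most 50 mm and 8.59 degrees, less where a joint would pass 70% of its speed; a pose out of reach is approached as far as the arm can. A call with a number of a shift or a turn outside -1 to 1 is refused whole. A call with a gripper value outside its range is refused whole. The fingers move at their own pace and stop on an object; "grip_force" is the grip in N (left out, the last holds). Time passes only in rows, so rows that do not move let the fingers close. It gives the time, the measured TCP pose, the force, the opening and the grip force at its end, in the units of the state.
- ctrl.get_obs(): the state, without advancing time (a new reading comes with each control period).
- ctrl.get_image(name): name is "scene" or "top" or "wrist"; returns (picture, depth): 480x640x3 uint8, red, green, blue; 480x640 float32, m along the optical axis (not along the pixel's ray), 0 where there is no reading.
- ctrl.camera_info(name): a dict with "camera_matrix" (3x3 intrinsics, pixels), "rvec" (rotation vector, rad) and "tvec" (3), from world to camera coordinates, as OpenCV has them; the wrist camera has in their place "T_tool_cam" (4x4, takes a point from camera to tool coordinates, whose origin is the TCP and whose axes are the flange's). Camera axes: x right, y down, z forward; pixel columns grow to the right and rows downward; lengths in m; the calibration is good to about 2 mm. A picture is of the moment at which its call begins: read the wrist's pose just before it. camera_info takes no time and is no camera call.
- ctrl.finish_job(): hands the job in; it is judged then, once.
The state is a dict: "t": time; "q": joint angles; "dq": joint speeds; "effort": joint torques, N m; "tool_pos": TCP position; "tool_rot": TCP orientation; "contact_force": force on the tool from outside, world axes, zero at the start; "wrist_torque": the same for the moment, N m; "opening": finger opening in m; "grip_force": force on a finger pad.
Only numpy, scipy, OpenCV 4.12 (cv2) and the standard library are available. Lean on these libraries where they do the work, as an engineer would, in place of code of your own. Each camera call takes 0.05 s, during which the arm holds its last target. There are 200 camera calls.

## Working session

There is one attempt and no reset: what is moved stays moved. The work goes in short steps, Python scripts to look and compute and a tool call to move; the robot and the scene stay as the last step left them, time stands still between calls to the robot, and variables do not carry over. Pictures are saved under pics/ and viewed, at most 14 in all, crops included, and the job is handed in when it is done.

Besides the shell and the picture viewer there is one more tool, called after "Emit:" as name(argument=value, ...), one argument or row to a line, values as JSON. jog_arm: Moves the arm, as the interface text tells. Shifts and turns lie within -1 to 1; 1 stands for 0.02 m of shift or 45 degrees of turn. Its arguments: {"type":"object","properties":{"plan":{"type":"array"},"grip_force":{"type":"number"}},"required":["plan"]}

```bash
ls; mkdir -p pics
cat > h.py <<'E'
import numpy as np,cv2
from scipy.spatial.transform import Rotation as R
from station import ctrl
def snap(n):
    o=ctrl.get_obs(); im,d=ctrl.get_image(n); np.savez(f'{n}.npz',im=im,d=d,p=o['tool_pos'],r=o['tool_rot']); return im,d
def w(n,u,v,z=None):
    f=np.load(f'{n}.npz'); c=ctrl.camera_info(n); K=np.array(c['camera_matrix'])
    if n=='wrist':
        T=np.array(c['T_tool_cam']); Q=R.from_rotvec(f['r']).as_matrix(); A=Q@T[:3,:3]; t=Q@T[:3,3]+f['p']
    else:
        A=R.from_rotvec(np.ravel(c['rvec'])).as_matrix().T; t=-A@np.ravel(c['tvec'])
    ray=A@np.linalg.inv(K)@np.array([u,v,1.])
    s=f['d'][int(v),int(u)] if z is None else (z-t[2])/ray[2]
    return t+s*ray
def cloud(n):
    f=np.load(f'{n}.npz'); c=ctrl.camera_info(n); K=np.array(c['camera_matrix'])
    if n=='wrist':
        T=np.array(c['T_tool_cam']); Q=R.from_rotvec(f['r']).as_matrix(); A=Q@T[:3,:3]; t=Q@T[:3,3]+f['p']
    else:
        A=R.from_rotvec(np.ravel(c['rvec'])).as_matrix().T; t=-A@np.ravel(c['tvec'])
    v,u=np.mgrid[:480,:640]; P=np.stack([u,v,np.ones_like(u)],-1)@np.linalg.inv(K).T*f['d'][...,None]
    return P@A.T+t
def save(n,im): cv2.imwrite(f'pics/{n}.png',cv2.cvtColor(im,cv2.COLOR_RGB2BGR))
E
python3 - <<'E'
from h import *
for n in('top','scene'):
    im,d=snap(n); save(n+'0',im)
print(ctrl.get_obs()); print(ctrl.camera_info('wrist'),ctrl.camera_info('top'))
E
```

```text
pics
{'t': 0.1, 'q': array([ 1.13498821e+00,  5.32748572e-02,  1.61418176e+00,  2.08989798e-05,
        1.47599010e+00, -1.19002689e-01]), 'dq': array([ 0.00182995, -0.00142646, -0.00232652,  0.00163894,  0.00075497,
       -0.00123717]), 'effort': array([ 3.04148052e-04, -3.94899952e+01, -3.71365142e+01, -1.63020295e-04,
        3.91631547e-03,  5.49244277e-06]), 'tool_pos': array([0.19446088, 0.59337762, 0.23018089]), 'tool_rot': array([-4.95477997e-01, -3.10173861e+00,  2.79159220e-03]), 'contact_force': array([-0.01685584,  0.71214726, -0.38467375]), 'wrist_torque': array([-0.00350635,  0.03574898, -0.01656601]), 'grip_force': 0.0, 'opening': 0.08571391639905762}
{'camera_matrix': array([[418.32621753,   0.        , 315.32062038],
       [  0.        , 418.32621753, 245.71081484],
       [  0.        ,   0.        ,   1.        ]]), 'T_tool_cam': array([[-1.05779774e-03, -9.51570400e-01, -3.07429107e-01,
         7.90771324e-02],
       [ 9.99999374e-01, -8.94427010e-04, -6.72307219e-04,
         9.77498528e-04],
       [ 3.64774752e-04, -3.07429625e-01,  9.51570750e-01,
        -1.43986487e-01],
       [ 0.00000000e+00,  0.00000000e+00,  0.00000000e+00,
         1.00000000e+00]])} {'camera_matrix': array([[565.13688482,   0.        , 321.57824383],
       [  0.        , 565.13688482, 234.83262651],
       [  0.        ,   0.        ,   1.        ]]), 'rvec': array([ 2.1469212 , -2.19904222,  0.10076963]), 'tvec': array([-0.064373  ,  0.49950184,  1.27345126])}
```

View pics/top0.png

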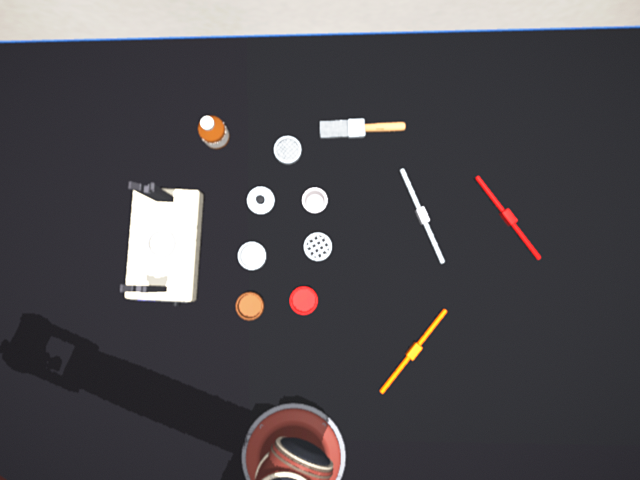

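View pics/scene0.png

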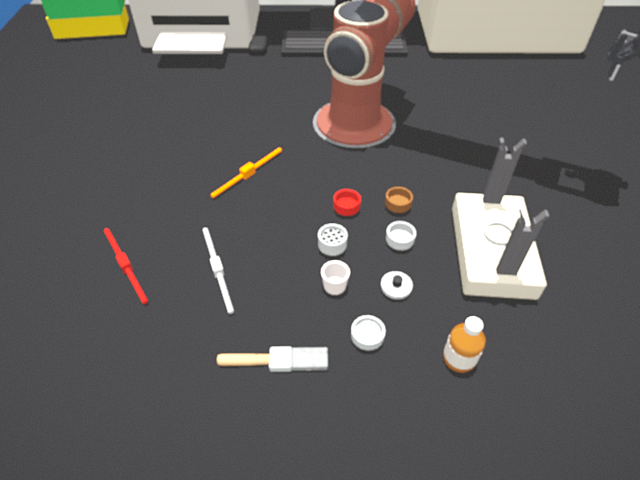

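Top view candidates:
- **Pan:** plain steel cup at (252,256). The brown (250,305) and red (304,300) cups are look-alikes, and the crucible is at (315,200).
- **Fine sieve:** (288,150). **Coarse sieve:** (318,246). **Lid:** (260,200).
- **Clamp bar:** steel at (423,215). The red (510,217) and orange (414,352) bars are look-alikes.

Next I measure these and check the choice in one close crop.

Run:
```python
from h import *
im=np.load('top.npz')['im']; save('crop',cv2.resize(im[120:330,200:460],(780,630))[:600])
C=cloud('top')
for n,u,v in [('pan',252,256),('fine',288,150),('coarse',318,246),('lid',260,200),('cruc',315,200),('brown',250,305),('red',304,300),('bottle',213,130)]:
    W=C[v-22:v+23,u-22:u+23].reshape(-1,3); ok=W[:,2]>.008; W=W[ok]; zt=np.percentile(W[:,2],97)
    top=W[W[:,2]>zt-.005] if n!='lid' else W[(W[:,2]>.012)&(W[:,2]<.024)]
    (cx,cy),r=cv2.minEnclosingCircle((top[:,:2]*1000).astype(np.float32)); print(n,zt.round(4),round(cx,1),round(cy,1),round(r,1))
W=C[160:270,395:450]; m=W[...,2]>.006; P=W[m]; (c,s,a)=cv2.minAreaRect((P[:,:2]*1000).astype(np.float32)); print('bar',c,s,a,P[:,2].max())
W=C[180:310,115:210]; P=W[(W[...,2]>.05)&(W[...,2]<.065)]; print('box',cv2.minAreaRect((P[:,:2]*1000).astype(np.float32)))
P=W[(W[...,2]>.21)&(W[...,2]<.24)]; 
for s in(P[P[:,1]>P[:,1].mean()*0-9],): print('posts',len(P),P[:,1].min(),P[:,1].max())
P=P[:,:]; k=P[:,0]>P[:,0].mean()
for q in(P[k],P[~k]): print(cv2.minAreaRect((q[:,:2]*1000).astype(np.float32)))
P=W[(W[...,2]>.067)&(W[...,2]<.078)]; print(len(P),P.min(0),P.max(0),cv2.minEnclosingCircle((P[:,:2]*1000).astype(np.float32)))
```

```text
pan 0.0399 421.8 17.8 104.0
fine 0.0377 552.8 -36.5 180.4
coarse 0.0477 438.6 -66.5 62.5
lid 0.0406 583.8 64.5 31.4
cruc 0.0548 489.4 -71.1 112.7
brown 0.0398 355.4 21.8 100.0
red 0.0396 357.2 -39.9 40.9
bottle 0.1237 563.1 50.4 225.1
bar (522.5147705078125, -227.89710998535156) (292.52142333984375, 302.95465087890625) 87.79924774169922 1.314384507703098
box ((480.3931579589844, 280.13641357421875), (151.05015563964844, 259.19085693359375), 85.79666900634766)
posts 265 0.24886943190450317 0.3134124888569921
((584.1082763671875, 273.9497985839844), (50.484981536865234, 15.212477684020996), 84.70795440673828)
((385.03179931640625, 288.2137145996094), (50.361358642578125, 13.81135368347168), 85.82511138916016)
279 [0.36865395 0.1995137  0.06700342] [0.60260359 0.35004073 0.07797305] ((483.676513671875, 266.876708984375), 133.29664611816406)
```

View pics/crop.png

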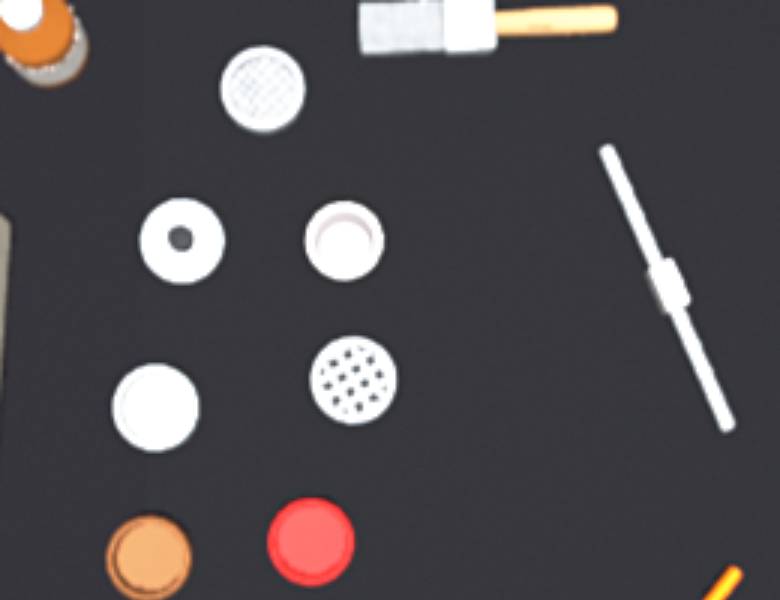

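Crop: the pan (155,407) is plain and steel, the fine sieve (262,88) has the dense mesh, the coarse sieve (353,380) the wide mesh, the lid (181,240) the black knob, and the steel bar's block is at (670,285). The choice is confirmed. Depth edges are noisy, so I'll use masks with the known heights.

```bash
cat >> h.py <<'E'
def blob(n,u,v,z,rad=30,th=130):
    f=np.load(f'{n}.npz'); g=cv2.cvtColor(f['im'],cv2.COLOR_RGB2GRAY); u,v=int(u),int(v)
    u0,v0=max(u-rad,0),max(v-rad,0); m=(g[v0:v+rad,u0:u+rad]>th).astype(np.uint8)
    c,_=cv2.findContours(m,cv2.RETR_EXTERNAL,cv2.CHAIN_APPROX_NONE); c=max(c,key=cv2.contourArea)+np.array([u0,v0])
    P=np.array([w(n,a+0.,b+0.,z)[:2]*1000 for a,b in c[:,0]],np.float32); return c,P
def circ(P):
    for _ in range(3):
        A=np.c_[2*P,np.ones(len(P))]; s=np.linalg.lstsq(A,(P**2).sum(1),rcond=None)[0]; r=np.sqrt(s[2]+s[0]**2+s[1]**2)
        e=abs(np.hypot(*(P-s[:2]).T)-r); P=P[e<max(1.5,2*np.median(e))]
    return s[:2].round(1),round(r,1)
E
python3 - <<'E'
from h import *
for n,u,v,z,ra in [('pan',252,256,.03,24),('fine',288,150,.027,24),('coarse',318,246,.037,22),('lid',260,200,.017,24)]:
    print(n,circ(blob('top',u,v,z,ra)[1]))
c,P=blob('top',423,215,.012,56); print('bar',cv2.minAreaRect(P))
for u,v in [(403,169),(443,262)]: print(w('top',u,v,.01))
C=cloud('top')
for a,b in [((120,170),(180,205)),((115,170),(280,300))]:
    W=C[b[0]:b[1],a[0]:a[1]].reshape(-1,3); P=W[(W[:,2]>.222)&(W[:,2]<.236)]; print(len(P),np.median(P,0),P.min(0),P.max(0))
im=np.load('top.npz')['im']; save('shk',cv2.resize(im[175:310,110:215],None,fx=4,fy=4))
E
```

```text
pan (array([454.2,  84.6]), np.float64(32.3))
fine (array([699.1,  -1.4]), np.float64(32.5))
coarse (array([471. , -66.1]), np.float64(32.2))
lid (array([583.2,  63.8]), np.float64(32.3))
bar ((540.05078125, -312.2022705078125), (241.21685791015625, 23.502666473388672), 21.6589298248291)
[ 0.64935554 -0.27076742  0.01      ]
[ 0.42939026 -0.35485574  0.01      ]
77 [0.5839813  0.28929353 0.22879156] [0.5751858  0.24886943 0.22205633] [0.5925921  0.29968328 0.23360478]
82 [0.38549587 0.30434566 0.22791369] [0.3769033  0.26314341 0.22227087] [0.39326559 0.31341249 0.23355855]
```

View pics/shk.png

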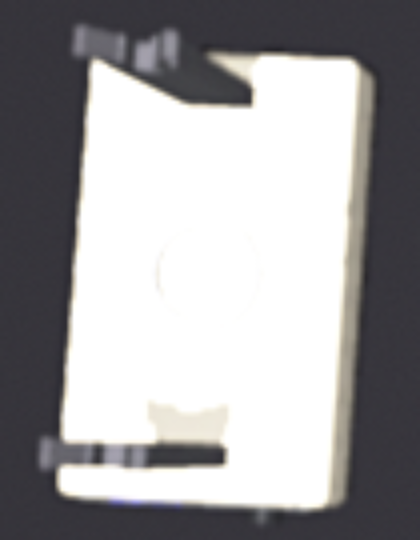

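The ring shows at crop (208,275), about full-frame pixel (162,244). Next I rise, turn, and look over the shaker on the way to the pan.

Emit:
jog_arm(
  plan=[
    [0,0,-0.7,0,0,0.19,1],
    [0,0,-0.7,0,0,0.19,1],
    [0,0,-0.7,0,0,0.19,1],
    [0,0,-0.7,0,0,0.19,1],
    [0,0,-0.7,0,0,0.19,1],
    [0,0,-0.7,0,0,0.19,1],
    [0,0,-0.7,0,0,0.19,1],
    [0,0,-0.7,0,0,0.19,1],
  ],
)

```text
t: 0.9
tool_pos: [0.1946, 0.5936, 0.3431]
tool_rot: [2.16, 2.28, -0.002]
contact_force: [1.1, -0.3, 0.2]
opening: 0.0856
grip_force: 0.0
```

Emit:
jog_arm(
  plan=[
    [0,0,0,0,0,0.17,1],
    [-1,0.9,0,0,0,0,1],
    [-1,0.9,0,0,0,0,1],
    [-1,0.9,0,0,0,0,1],
    [-1,0.9,0,0,0,0,1],
    [-1,0.9,0,0,0,0,1],
    [-1,0.9,0,0,0,0,1],
    [-1,0.9,0,0,0,0,1],
  ],
)

```text
t: 1.7
tool_pos: [0.3105, 0.444, 0.3427]
tool_rot: [2.301, 2.139, -0.002]
contact_force: [1.3, 0.7, -0.6]
opening: 0.0853
grip_force: 0.0
```

```bash
cat >> h.py <<'E'
def go(x,y,z,al):
    "tool-frame totals (units) from the current pose to x,y,z with tool x at angle al deg; shift given in axes after turn"
    o=ctrl.get_obs(); Q=R.from_rotvec(o['tool_rot']); a=np.radians(al)
    G=R.from_matrix(np.array([[np.cos(a),np.sin(a),0],[np.sin(a),-np.cos(a),0],[0,0,-1]]).T.T)
    d=np.array([x,y,z])-o['tool_pos']; m=Q.as_matrix()
    print('t',round(o['t'],2),'pos',np.round(o['tool_pos'],4),'al',round(np.degrees(np.arctan2(m[1,0],m[0,0])),2),'tilt',np.round(m[:2,2],4),'F',np.round(o['contact_force'],1),'op',round(o['opening'],4))
    print('turn',np.round((Q.inv()*G).as_rotvec()/np.radians(45),3),'shift now-axes',np.round(Q.inv().apply(d)/.02,2),'after-axes',np.round(G.inv().apply(d)/.02,2))
E
python3 - <<'E'
from h import *
print(w('top',162,243.75,.071)); go(.485,.281,.343,85.9)
E
```

```text
[0.48205511 0.27635897 0.071     ]
t 1.7 pos [0.3105 0.444  0.3427] al 85.81 tilt [-0.0006 -0.0007] F [ 1.3  0.7 -0.6] op 0.0853
turn [-0.001  0.001 -0.002] shift now-axes [-7.49  9.3  -0.02] after-axes [-7.5   9.29 -0.02]
```

Emit:
jog_arm(
  plan=[
    [-0.85,1,0,0,0,0,1],
    [-0.85,1,0,0,0,0,1],
    [-0.85,1,0,0,0,0,1],
    [-0.85,1,0,0,0,0,1],
    [-0.85,1,0,0,0,0,1],
    [-0.85,1,0,0,0,0,1],
    [-0.85,1,0,0,0,0,1],
    [-0.85,1,0,0,0,0,1],
  ],
)

```text
t: 2.5
tool_pos: [0.4602, 0.2967, 0.3427]
tool_rot: [-2.301, -2.138, 0.001]
contact_force: [-0.3, -0.3, -1.2]
opening: 0.0855
grip_force: 0.0
```

Emit:
jog_arm(
  plan=[
    [-0.7,1,0,0,0,0,1],
    [0,0.3,0,0,0,0,1],
    [0,0,0,0,0,0,1],
  ],
)

```text
t: 2.8
tool_pos: [0.4848, 0.2816, 0.3426]
tool_rot: [-2.302, -2.137, 0.002]
contact_force: [-0.3, -0.6, 0.3]
opening: 0.0858
grip_force: 0.0
```

Run:
```python
from h import *
im,d=snap('wrist'); save('w1',im); go(.4542,.0846,.2,85.9)
```

```text
t 2.85 pos [0.4843 0.2821 0.3428] al 85.79 tilt [-0.0013  0.    ] F [-0.4  0.2  0.8] op 0.0853
turn [-0.002  0.    -0.002] shift now-axes [-9.96 -0.77  7.14] after-axes [-9.96 -0.8   7.14]
```

View pics/w1.png

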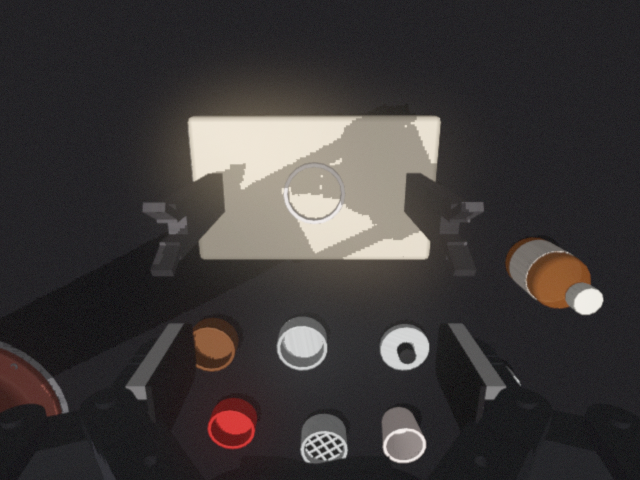

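The wrist view shows the ring centred at (314.5,192), the post tops near (160,211)/(165,270) and (468,211)/(460,262), and the pan at (302,343), whose rim spans columns 277–327.

Run:
```python
from h import *
P=np.array([w('wrist',*p,.071)[:2]*1000 for p in [(284,192),(345,192),(314,162),(314,222),(335.5,171),(293,171),(293,213.5)]]); print('ring',circ(P),w('wrist',314.5,192,.071))
for p in [(190,117),(440,117),(430,259),(201,259)]: print('box',w('wrist',*p,.06).round(4))
for p in [(146,211),(480,211),(155,273),(474,272)]: print('post outer top',w('wrist',*p,.228).round(4))
C=cloud('wrist')
for a in [(140,230),(400,490)]:
    W=C[195:280,a[0]:a[1]].reshape(-1,3); q=W[(W[:,2]>.22)&(W[:,2]<.235)]; r=cv2.minAreaRect((q[:,:2]*1000).astype(np.float32)); print(len(q),r,np.median(q,0))
print('pan',w('wrist',302,343,.035), circ(blob('wrist',302,343,.033,34,110)[1]))
```

```text
ring (array([483.4, 282.8]), np.float64(30.4)) [0.48358284 0.28361044 0.071     ]
box [0.3679 0.3643 0.06  ]
box [0.6109 0.3459 0.06  ]
box [0.6025 0.1992 0.06  ]
box [0.3552 0.2177 0.06  ]
post outer top [0.3791 0.3089 0.228 ]
post outer top [0.5898 0.293  0.228 ]
post outer top [0.3766 0.2668 0.228 ]
post outer top [0.5877 0.2517 0.228 ]
796 ((383.5837707519531, 289.4232177734375), (50.039100646972656, 14.944677352905273), 85.81674194335938) [0.3841603  0.27423115 0.22802826]
785 ((582.39453125, 274.48834228515625), (50.34000778198242, 15.127321243286133), 85.04896545410156) [0.58166063 0.25914609 0.22794789]
pan [0.45341974 0.09156234 0.035     ] (array([452.2,  83.8]), np.float64(31.1))
```

Emit:
jog_arm(
  plan=[
    [-1,-0.1,0,0,0,0,1],
    [-1,-0.1,0,0,0,0,1],
    [-1,-0.1,0,0,0,0,1],
    [-1,-0.1,0,0,0,0,1],
    [-1,-0.1,0.6,0,0,0,1],
    [-1,-0.1,1,0,0,0,1],
    [-1,-0.1,1,0,0,0,1],
    [-1,-0.1,1,0,0,0,1],
  ],
)

```text
t: 3.65
tool_pos: [0.4561, 0.1238, 0.2707]
tool_rot: [-2.299, -2.141, -0.001]
contact_force: [0.9, 0.1, -0.2]
opening: 0.0852
grip_force: 0.0
```

Emit:
jog_arm(
  plan=[
    [-1,0,1,0,0,0,1],
    [-0.96,0,1,0,0,0,1],
    [0,0,1,0,0,0,1],
    [0,0,0.5,0,0,0,1],
    [0,0,0,0,0,0,1],
  ],
)

```text
t: 4.15
tool_pos: [0.4528, 0.0851, 0.1997]
tool_rot: [-2.298, -2.138, 0.004]
contact_force: [0.2, -0.2, -0.0]
opening: 0.0857
grip_force: 0.0
```

Run:
```python
from h import *
im,d=snap('wrist'); save('w2',im); go(.4542,.0846,.008,85.9)
```

```text
t 4.2 pos [0.4536 0.0851 0.2011] al 85.88 tilt [-0.001   0.0002] F [1.4 0.5 0.3] op 0.0852
turn [-0.001 -0.    -0.001] shift now-axes [-0.02  0.04  9.65] after-axes [-0.02  0.03  9.65]
```

View pics/w2.png

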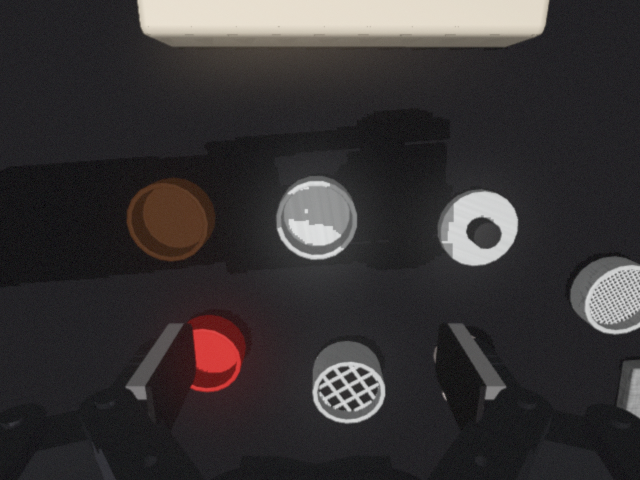

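This view shows the pan rim centred at (316.5,219), the coarse rim at (349,392), and the lid disc at (480,228).

Run:
```python
from h import *
for n,u,v,z in [('pan',316.5,219,.035),('coarse',349,392,.043),('lid',480,228,.017),('fine',620,298,.031)]: print(n,w('wrist',u,v,z).round(4))
```

```text
pan [0.4531 0.0863 0.035 ]
coarse [ 0.4699 -0.065   0.043 ]
lid [0.584  0.0647 0.017 ]
fine [0.6953 0.0012 0.031 ]
```

Emit:
jog_arm(
  plan=[
    [0,0,1,0,0,0,1],
    [0,0,1,0,0,0,1],
    [0,0,1,0,0,0,1],
    [0,0,1,0,0,0,1],
    [0,0,1,0,0,0,1],
    [0,0,1,0,0,0,1],
    [0,0,1,0,0,0,1],
    [0,0,1,0,0,0,1],
  ],
)

```text
t: 5.0
tool_pos: [0.4556, 0.085, 0.0423]
tool_rot: [2.299, 2.139, 0.004]
contact_force: [0.4, -0.1, 0.1]
opening: 0.0855
grip_force: 0.0
```

Emit:
jog_arm(
  plan=[
    [0,0,0.8,0,0,0,1],
    [0,0,0.8,0,0,0,1],
    [0,0,0,0,0,0,0],
    [0,0,0,0,0,0,-0.5],
    [0,0,0,0,0,0,-0.5],
    [0,0,0,0,0,0,-0.5],
    [0,0,0,0,0,0,-0.5],
    [0,0,0,0,0,0,-0.5],
  ],
  grip_force=40,
)

```text
t: 5.8
tool_pos: [0.4552, 0.0845, 0.0106]
tool_rot: [2.301, 2.138, 0.003]
contact_force: [0.7, 0.7, 5.2]
opening: 0.0609
grip_force: 44.1
```

Run:
```python
from h import *
go(.4835,.2825,.13,85.7); print(ctrl.get_obs()['grip_force'])
```

```text
t 5.8 pos [0.4552 0.0845 0.0106] al 85.79 tilt [0.0024 0.0004] F [0.7 0.7 5.2] op 0.0609
turn [ 0.003 -0.001  0.002] shift now-axes [ 9.98  0.7  -5.96] after-axes [ 9.98  0.67 -5.97]
44.07803786918521
```

Emit:
jog_arm(
  plan=[
    [0,0,-0.5,0,0,0,-0.5],
    [0,0,-1,0,0,0,-0.5],
    [0,0,-1,0,0,0,-0.5],
    [0,0,-1,0,0,0,-0.5],
    [0,0,-1,0,0,0,-0.5],
    [0.5,0,-1,0,0,0,-0.5],
    [1,0.1,-0.5,0,0,0,-0.5],
    [1,0.1,0,0,0,0,-0.5],
  ],
)

```text
t: 6.6
tool_pos: [0.4628, 0.1343, 0.1317]
tool_rot: [2.301, 2.136, 0.004]
contact_force: [-0.2, 1.0, -1.0]
opening: 0.0605
grip_force: 44.0
```

Emit:
jog_arm(
  plan=[
    [1,0.1,0,0,0,0,-0.5],
    [1,0.1,0,0,0,0,-0.5],
    [1,0.1,0,0,0,0,-0.5],
    [1,0.1,0,0,0,0,-0.5],
    [1,0.1,0,0,0,0,-0.5],
    [1,0,0,0,0,0,-0.5],
    [1,0,0,0,0,0,-0.5],
    [0.5,0,0,0,0,0,-0.5],
  ],
)

```text
t: 7.4
tool_pos: [0.4822, 0.2837, 0.1291]
tool_rot: [-2.3, -2.14, 0.001]
contact_force: [0.8, -0.3, -0.4]
opening: 0.0608
grip_force: 44.0
```

Run:
```python
from h import *
go(.4835,.2825,.0726,85.7)
im,d=snap('wrist'); save('w3',im)
```

```text
t 7.4 pos [0.4822 0.2837 0.1291] al 85.86 tilt [-0.0008 -0.0004] F [ 0.8 -0.3 -0.4] op 0.0608
turn [-0.001  0.001  0.004] shift now-axes [-0.05  0.07  2.83] after-axes [-0.05  0.07  2.83]
```

View pics/w3.png

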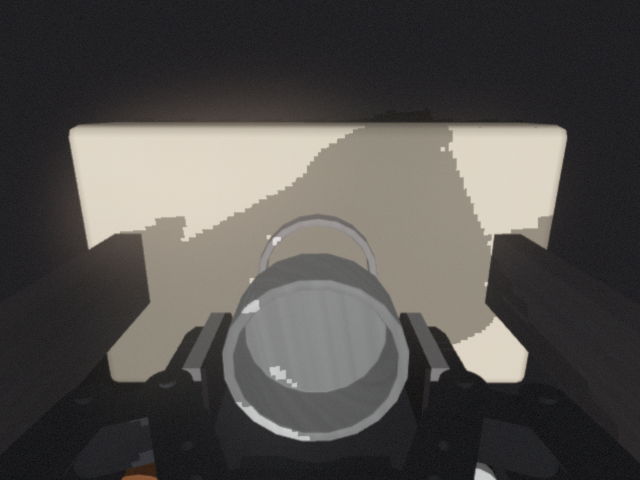

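The pan (centre column 316) lines up with the ring (column 318), so I lower it.

Emit:
jog_arm(
  plan=[
    [0,0.03,1,0,0,0,-0.5],
    [0,0,0.9,0,0,0,-0.5],
    [0,0,0.4,0,0,0,-0.5],
    [0,0,0.2,0,0,0,-0.5],
    [0,0,0.15,0,0,0,-0.5],
    [0,0,0.1,0,0,0,-0.5],
    [0,0,0.1,0,0,0,-0.5],
    [0,0,0,0,0,0,-0.5],
  ],
)

```text
t: 8.25
tool_pos: [0.4836, 0.2828, 0.0727]
tool_rot: [2.301, 2.138, 0.001]
contact_force: [-0.0, 0.2, -1.0]
opening: 0.0606
grip_force: 44.0
```

Run:
```python
from h import *
go(.4835,.2825,.0726,85.7)
```

```text
t 8.25 pos [0.4836 0.2828 0.0727] al 85.8 tilt [0.0007 0.0003] F [-0.   0.2 -1. ] op 0.0606
turn [ 0.001 -0.     0.002] shift now-axes [-0.01 -0.    0.01] after-axes [-0.01 -0.    0.01]
```

Emit:
jog_arm(
  plan=[
    [0,0,0.06,0,0,0,-0.5],
    [0,0,0.06,0,0,0,-0.5],
    [0,0,0,0,0,0,-0.5],
  ],
)

```text
t: 8.55
tool_pos: [0.4838, 0.2829, 0.0726]
tool_rot: [2.301, 2.139, 0.0]
contact_force: [-5.7, -2.8, 10.5]
opening: 0.0607
grip_force: 45.0
```

Emit:
jog_arm(
  plan=[
    [0,0,0.06,0,0,0,-0.5],
    [0,0,0.06,0,0,0,-0.5],
    [0,0,0,0,0,0,-0.5],
  ],
)

```text
t: 8.85
tool_pos: [0.484, 0.283, 0.0725]
tool_rot: [2.301, 2.139, -0.001]
contact_force: [-12.3, -5.6, 22.6]
opening: 0.0607
grip_force: 46.1
```

Emit:
jog_arm(
  plan=[
    [0,0,-0.1,0,0,0,0.6],
    [0,0,0,0,0,0,1],
    [0,0,0,0,0,0,1],
    [0,0,-0.5,0,0,0,1],
    [0,0,-1,0,0,0,1],
    [0,0,-1,0,0,0,1],
    [0,0,-1,0,0,0,1],
    [0,0,-1,0,0,0,1],
  ],
)

```text
t: 9.65
tool_pos: [0.4832, 0.2827, 0.1606]
tool_rot: [2.301, 2.139, 0.0]
contact_force: [-0.2, 1.4, 0.4]
opening: 0.0852
grip_force: 0.0
```

Run:
```python
from h import *
go(.697,0,.2,85.7)
im,d=snap('wrist'); save('w4',im)
```

```text
t 9.65 pos [0.4832 0.2827 0.1606] al 85.8 tilt [0. 0.] F [-0.2  1.4  0.4] op 0.0852
turn [ 0.    -0.     0.002] shift now-axes [-13.31  11.69  -1.97] after-axes [-13.29  11.72  -1.97]
```

View pics/w4.png

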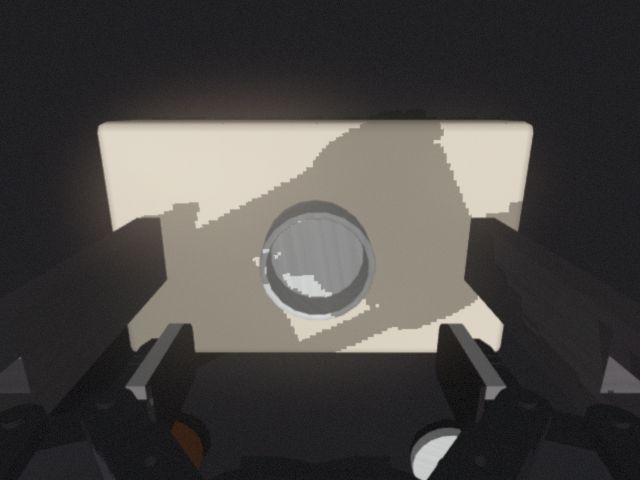

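The pan sits level, its rim centred at (317.5,266). Next is the fine sieve.

Emit:
jog_arm(
  plan=[
    [-1,0,-1,0,0,0,1],
    [-1,0,-1,0,0,0,1],
    [-1,0,0,0,0,0,1],
    [-1,0,0,0,0,0,1],
    [-1,0.7,0,0,0,0,1],
    [-1,1,0,0,0,0,1],
    [-1,1,0,0,0,0,1],
    [-1,1,0,0,0,0,1],
  ],
)

```text
t: 10.5
tool_pos: [0.5458, 0.1168, 0.1992]
tool_rot: [-2.301, -2.138, 0.0]
contact_force: [0.9, 0.1, 0.1]
opening: 0.0855
grip_force: 0.0
```

Emit:
jog_arm(
  plan=[
    [-1,1,0,0,0,0,1],
    [-1,1,0,0,0,0,1],
    [-1,1,0,0,0,0,1],
    [-1,1,0,0,0,0,1],
    [-1,1,0,0,0,0,1],
    [-0.3,1,0,0,0,0,1],
    [0,1,0,0,0,0,1],
    [0,1,0,0,0,0,1],
  ],
)

```text
t: 11.3
tool_pos: [0.6978, -0.0003, 0.1988]
tool_rot: [-2.302, -2.137, 0.001]
contact_force: [0.6, -0.3, 0.4]
opening: 0.0853
grip_force: 0.0
```

Run:
```python
from h import *
print('seated pan',w('wrist',317.5,266,.097))
im,d=snap('wrist'); save('w5',im); go(.697,0,.01,85.7)
c,P=blob('wrist',310,215,.031,70,60); print(circ(P),cv2.boundingRect(c))
```

```text
seated pan [0.48437786 0.28397841 0.097     ]
t 11.35 pos [ 6.999e-01 -5.000e-04  1.987e-01] al 85.75 tilt [ 0.0016 -0.0001] F [-2.1 -0.6  0.5] op 0.0851
turn [ 0.002 -0.     0.001] shift now-axes [ 0.01 -0.16  9.43] after-axes [ 0.01 -0.15  9.43]
(array([ 6.908e+02, -3.000e-01]), np.float64(60.0)) (240, 145, 140, 140)
```

View pics/w5.png

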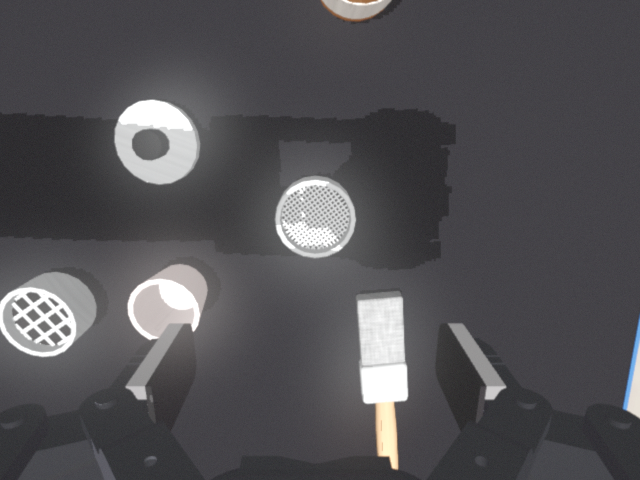

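The fine sieve's rim is centred at (315.5,217), right under the tool. I descend and grasp.

Emit:
jog_arm(
  plan=[
    [0.05,-0.05,1,0,0,0,1],
    [0,0,1,0,0,0,1],
    [0,0,1,0,0,0,1],
    [0,0,1,0,0,0,1],
    [0,0,1,0,0,0,1],
    [0,0,1,0,0,0,1],
    [0,0,1,0,0,0,1],
    [0,0,1,0,0,0,1],
  ],
)

```text
t: 12.15
tool_pos: [0.6956, 0.0015, 0.0383]
tool_rot: [-2.301, -2.138, 0.001]
contact_force: [-0.5, -0.4, -0.3]
opening: 0.0856
grip_force: 0.0
```

Emit:
jog_arm(
  plan=[
    [0,0,0.8,0,0,0,1],
    [0,0,0.63,0,0,0,1],
    [0,0,0,0,0,0,0],
    [0,0,0,0,0,0,-0.5],
    [0,0,0,0,0,0,-0.5],
    [0,0,0,0,0,0,-0.5],
    [0,0,0,0,0,0,-0.5],
    [0,0,0,0,0,0,-0.5],
  ],
)

```text
t: 12.95
tool_pos: [0.6964, 0.0013, 0.0112]
tool_rot: [2.301, 2.138, 0.0]
contact_force: [-0.0, 0.3, -0.0]
opening: 0.0609
grip_force: 43.6
```

Run:
```python
from h import *
go(.484,.2832,.15,85.7)
```

```text
t 12.95 pos [0.6964 0.0013 0.0112] al 85.8 tilt [ 0.0004 -0.    ] F [-0.   0.3 -0. ] op 0.0609
turn [ 0.001 -0.     0.002] shift now-axes [ 13.28 -11.62  -6.94] after-axes [ 13.26 -11.65  -6.94]
```

Emit:
jog_arm(
  plan=[
    [0,0,-0.5,0,0,0,-0.5],
    [0,0,-1,0,0,0,-0.5],
    [0,0,-1,0,0,0,-0.5],
    [0,0,-1,0,0,0,-0.5],
    [0,-0.7,-1,0,0,0,-0.5],
    [0.5,-1,-1,0,0,0,-0.5],
    [0.8,-1,-1,0,0,0,-0.5],
    [0.8,-1,-0.5,0,0,0,-0.5],
  ],
)

```text
t: 13.75
tool_pos: [0.626, 0.0489, 0.1543]
tool_rot: [2.3, 2.136, 0.005]
contact_force: [0.2, 0.2, -0.2]
opening: 0.0611
grip_force: 43.8
```

Emit:
jog_arm(
  plan=[
    [0.8,-1,0,0,0,0,-0.5],
    [0.8,-1,0,0,0,0,-0.5],
    [0.8,-1,0,0,0,0,-0.5],
    [0.8,-1,0,0,0,0,-0.5],
    [0.8,-1,0,0,0,0,-0.5],
    [0.8,-1,0,0,0,0,-0.5],
    [0.8,-1,0,0,0,0,-0.5],
    [0.8,-0.9,0,0,0,0,-0.5],
  ],
)

```text
t: 14.55
tool_pos: [0.4765, 0.1885, 0.1518]
tool_rot: [2.301, 2.138, 0.001]
contact_force: [0.4, 0.3, -2.0]
opening: 0.0607
grip_force: 43.8
```

Emit:
jog_arm(
  plan=[
    [1,0,0,0,0,0,-0.5],
    [1,0,0,0,0,0,-0.5],
    [1,0,0,0,0,0,-0.5],
    [0.8,0,0,0,0,0,-0.5],
    [0.5,0,0,0,0,0,-0.5],
    [0,0,0,0,0,0,-0.5],
  ],
)

```text
t: 15.15
tool_pos: [0.4837, 0.2745, 0.1512]
tool_rot: [2.3, 2.14, 0.0]
contact_force: [0.4, -0.1, -1.2]
opening: 0.061
grip_force: 43.9
```

Run:
```python
from h import *
go(.484,.2832,.0992,85.7)
```

```text
t 15.15 pos [0.4837 0.2745 0.1512] al 85.88 tilt [0.0003 0.0001] F [ 0.4 -0.1 -1.2] op 0.061
turn [ 0.    -0.     0.004] shift now-axes [ 0.44 -0.02  2.6 ] after-axes [ 0.44 -0.02  2.6 ]
```

Emit:
jog_arm(
  plan=[
    [0.42,0,0,0,0,0,-0.5],
    [0,0,1,0,0,0,-0.5],
    [0,0,0.8,0,0,0,-0.5],
    [0,0,0.4,0,0,0,-0.5],
    [0,0,0.2,0,0,0,-0.5],
    [0,0,0.15,0,0,0,-0.5],
    [0,0,0.08,0,0,0,-0.5],
    [0,0,0,0,0,0,-0.5],
  ],
)

```text
t: 15.95
tool_pos: [0.4849, 0.2824, 0.0992]
tool_rot: [2.301, 2.138, 0.003]
contact_force: [0.2, 2.7, 0.7]
opening: 0.0614
grip_force: 44.1
```

Emit:
jog_arm(
  plan=[
    [0,0,0.06,0,0,0,-0.5],
    [0,0,0.04,0,0,0,-0.5],
    [0,0,0,0,0,0,-0.5],
  ],
)

```text
t: 16.25
tool_pos: [0.485, 0.2825, 0.0991]
tool_rot: [2.301, 2.138, 0.002]
contact_force: [-5.6, 0.2, 11.6]
opening: 0.0611
grip_force: 44.9
```

Run:
```python
from h import *
go(.484,.2832,.0992,85.7)
```

```text
t 16.25 pos [0.485  0.2825 0.0991] al 85.8 tilt [0.0012 0.0008] F [-5.6  0.2 11.6] op 0.0611
turn [ 0.001 -0.001  0.002] shift now-axes [ 0.03 -0.05 -0.  ] after-axes [ 0.03 -0.05 -0.  ]
```

Fine sieve home: the height matches and the force has risen. I release it and go to the coarse sieve.

Emit:
jog_arm(
  plan=[
    [0,0,-0.05,0,0,0,0.6],
    [0,0,0,0,0,0,1],
    [0,0,0,0,0,0,1],
    [0,0,-0.5,0,0,0,1],
    [0,0,-1,0,0,0,1],
    [0,0,-1,0,0,0,1],
    [0,0,-1,0,0,0,1],
    [0,0,-1,0,0,0,1],
  ],
)

```text
t: 17.05
tool_pos: [0.4843, 0.2819, 0.1886]
tool_rot: [2.301, 2.138, 0.0]
contact_force: [1.5, 0.3, -0.4]
opening: 0.0851
grip_force: 0.0
```

Run:
```python
from h import *
im,d=snap('wrist'); save('w6',im); go(.470,-.065,.2,85.7)
```

```text
t 17.1 pos [0.4862 0.2828 0.1929] al 85.8 tilt [0.0064 0.0024] F [1.5 1.1 3.1] op 0.0854
turn [ 0.008 -0.004  0.002] shift now-axes [-17.4    0.47  -0.4 ] after-axes [-17.4    0.5   -0.35]
```

View pics/w6.png

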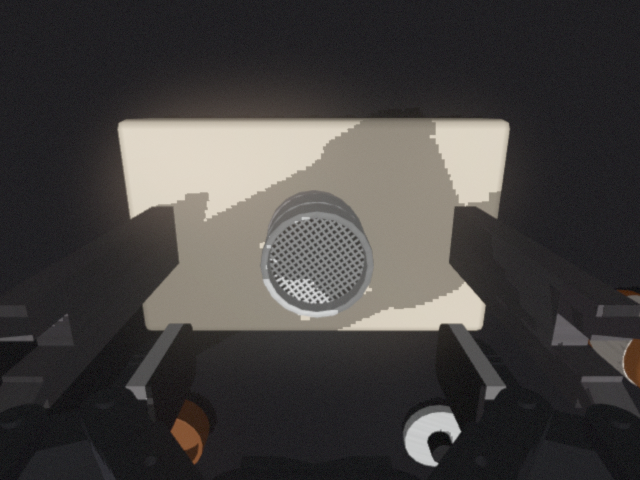

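The fine sieve is seated with its rim at (317,264), neatly over the pan. Moving to the coarse sieve.

Emit:
jog_arm(
  plan=[
    [-1,0,-0.3,0,0,0,1],
    [-1,0,0,0,0,0,1],
    [-1,0,0,0,0,0,1],
    [-1,0,0,0,0,0,1],
    [-1,0,0,0,0,0,1],
    [-1,0,0,0,0,0,1],
    [-1,0,0,0,0,0,1],
    [-1,0,0,0,0,0,1],
  ],
)

```text
t: 17.9
tool_pos: [0.4723, 0.1216, 0.1931]
tool_rot: [2.301, 2.138, -0.0]
contact_force: [1.0, 0.5, 0.4]
opening: 0.0853
grip_force: 0.0
```

Emit:
jog_arm(
  plan=[
    [-1,0,0,0,0,0,1],
    [-1,0,0,0,0,0,1],
    [-1,0.1,0,0,0,0,1],
    [-1,0.1,0,0,0,0,1],
    [-1,0.1,0,0,0,0,1],
    [-1,0.1,0,0,0,0,1],
    [-1,0.1,0,0,0,0,1],
    [-1,0,0,0,0,0,1],
  ],
)

```text
t: 18.7
tool_pos: [0.4706, -0.0387, 0.1932]
tool_rot: [2.301, 2.138, -0.0]
contact_force: [0.1, -0.0, 0.3]
opening: 0.0852
grip_force: 0.0
```

Emit:
jog_arm(
  plan=[
    [-1,0,0,0,0,0,1],
    [-0.4,0,0,0,0,0,1],
    [0,0,0,0,0,0,1],
  ],
)

```text
t: 19.0
tool_pos: [0.4686, -0.0664, 0.1932]
tool_rot: [-2.303, -2.136, 0.0]
contact_force: [0.0, 0.0, -0.4]
opening: 0.0852
grip_force: 0.0
```

Run:
```python
from h import *
im,d=snap('wrist'); save('w7',im); go(.470,-.065,.016,85.7)
```

```text
t 19.05 pos [ 0.4686 -0.0657  0.1932] al 85.75 tilt [-0.0001  0.0005] F [0.3 1.  0.6] op 0.0856
turn [-0.    -0.001  0.001] shift now-axes [0.04 0.07 8.86] after-axes [0.04 0.07 8.86]
```

View pics/w7.png

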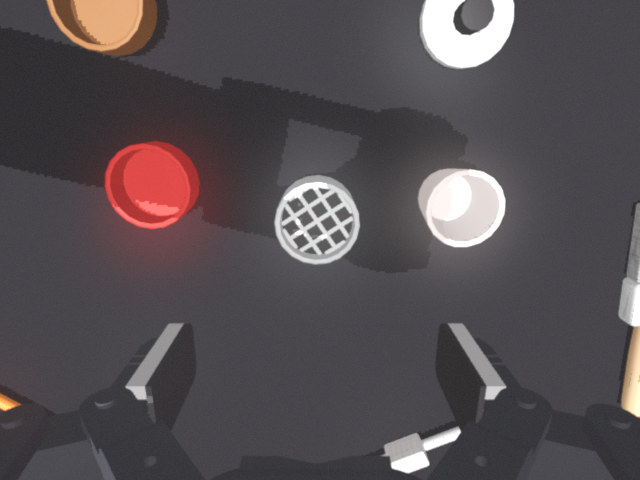

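The coarse rim is at (317,221), centred, and the crucible is clear of the fingers. Descend and grasp.

Emit:
jog_arm(
  plan=[
    [0,0.07,1,0,0,0,1],
    [0,0,1,0,0,0,1],
    [0,0,1,0,0,0,1],
    [0,0,1,0,0,0,1],
    [0,0,1,0,0,0,1],
    [0,0,1,0,0,0,1],
    [0,0,1,0,0,0,1],
    [0,0,0.9,0,0,0,1],
  ],
)

```text
t: 19.85
tool_pos: [0.47, -0.0647, 0.0343]
tool_rot: [-2.3, -2.14, -0.0]
contact_force: [-0.5, 0.4, -0.3]
opening: 0.0855
grip_force: 0.0
```

Emit:
jog_arm(
  plan=[
    [0,0,0.6,0,0,0,1],
    [0,0,0.36,0,0,0,1],
    [0,0,0,0,0,0,0],
    [0,0,0,0,0,0,-0.5],
    [0,0,0,0,0,0,-0.5],
    [0,0,0,0,0,0,-0.5],
    [0,0,0,0,0,0,-0.5],
    [0,0,0,0,0,0,-0.5],
  ],
)

```text
t: 20.65
tool_pos: [0.4708, -0.0661, 0.017]
tool_rot: [2.301, 2.138, 0.001]
contact_force: [-0.3, 0.3, 2.8]
opening: 0.0603
grip_force: 44.0
```

Run:
```python
from h import *
go(.4845,.283,.19,85.7)
```

```text
t 20.65 pos [ 0.4708 -0.0661  0.017 ] al 85.79 tilt [ 0.0015 -0.0003] F [-0.3  0.3  2.8] op 0.0603
turn [0.002 0.    0.002] shift now-axes [17.45 -0.58 -8.66] after-axes [17.45 -0.63 -8.65]
```

Emit:
jog_arm(
  plan=[
    [0,0,-0.5,0,0,0,-0.5],
    [0,0,-1,0,0,0,-0.5],
    [0,0,-1,0,0,0,-0.5],
    [0,0,-1,0,0,0,-0.5],
    [0,0,-1,0,0,0,-0.5],
    [0,0,-1,0,0,0,-0.5],
    [0.5,0,-1,0,0,0,-0.5],
    [1,0,-1,0,0,0,-0.5],
  ],
)

```text
t: 21.45
tool_pos: [0.4717, -0.0363, 0.1668]
tool_rot: [-2.303, -2.136, 0.001]
contact_force: [0.2, -0.7, -2.3]
opening: 0.0603
grip_force: 43.8
```

Emit:
jog_arm(
  plan=[
    [1,-0.06,-0.7,0,0,0,-0.5],
    [1,-0.06,0,0,0,0,-0.5],
    [1,-0.06,0,0,0,0,-0.5],
    [1,-0.06,0,0,0,0,-0.5],
    [1,-0.06,0,0,0,0,-0.5],
    [1,-0.06,0,0,0,0,-0.5],
    [1,-0.06,0,0,0,0,-0.5],
    [1,-0.06,0,0,0,0,-0.5],
  ],
)

```text
t: 22.25
tool_pos: [0.4737, 0.125, 0.1799]
tool_rot: [-2.301, -2.138, 0.002]
contact_force: [-0.5, 0.5, -1.8]
opening: 0.0601
grip_force: 43.9
```

Emit:
jog_arm(
  plan=[
    [1,-0.06,0,0,0,0,-0.5],
    [1,-0.06,0,0,0,0,-0.5],
    [1,0,0,0,0,0,-0.5],
    [1,0,0,0,0,0,-0.5],
    [1,0,0,0,0,0,-0.5],
    [1,0,0,0,0,0,-0.5],
    [0.9,0,0,0,0,0,-0.5],
    [0,0,0,0,0,0,-0.5],
  ],
)

```text
t: 23.05
tool_pos: [0.4815, 0.2634, 0.1799]
tool_rot: [-2.298, -2.141, 0.001]
contact_force: [0.1, -1.1, -1.5]
opening: 0.06
grip_force: 43.9
```

Run:
```python
from h import *
go(.4845,.283,.127,85.7)
```

```text
t 23.05 pos [0.4815 0.2634 0.1799] al 85.93 tilt [-0.0011 -0.    ] F [ 0.1 -1.1 -1.5] op 0.06
turn [-0.001  0.     0.005] shift now-axes [0.99 0.08 2.64] after-axes [0.99 0.07 2.64]
```

Emit:
jog_arm(
  plan=[
    [0.97,0.05,0,0,0,0,-0.5],
    [0,0,1,0,0,0,-0.5],
    [0,0,0.8,0,0,0,-0.5],
    [0,0,0.4,0,0,0,-0.5],
    [0,0,0.2,0,0,0,-0.5],
    [0,0,0.15,0,0,0,-0.5],
    [0,0,0.05,0,0,0,-0.5],
    [0,0,0,0,0,0,-0.5],
  ],
)

```text
t: 23.85
tool_pos: [0.4849, 0.2813, 0.1286]
tool_rot: [2.301, 2.138, 0.001]
contact_force: [-0.1, -0.2, -1.4]
opening: 0.0603
grip_force: 43.9
```

Emit:
jog_arm(
  plan=[
    [0,0,0.08,0,0,0,-0.5],
    [0,0,0.05,0,0,0,-0.5],
    [0,0,0,0,0,0,-0.5],
  ],
)

```text
t: 24.15
tool_pos: [0.4851, 0.2815, 0.127]
tool_rot: [2.301, 2.138, 0.001]
contact_force: [-2.1, -2.3, 4.7]
opening: 0.0603
grip_force: 44.5
```

Run:
```python
from h import *
go(.4845,.283,.127,85.7)
```

```text
t 24.15 pos [0.4851 0.2815 0.127 ] al 85.8 tilt [0.0011 0.    ] F [-2.1 -2.3  4.7] op 0.0603
turn [ 0.001 -0.     0.002] shift now-axes [ 0.07 -0.04 -0.  ] after-axes [ 0.07 -0.04 -0.  ]
```

Emit:
jog_arm(
  plan=[
    [0,0,0.05,0,0,0,-0.5],
    [0,0,0,0,0,0,-0.5],
  ],
)

```text
t: 24.35
tool_pos: [0.4852, 0.2815, 0.1269]
tool_rot: [2.301, 2.138, 0.001]
contact_force: [-5.1, -3.6, 10.7]
opening: 0.0599
grip_force: 45.1
```

Emit:
jog_arm(
  plan=[
    [0,0,-0.05,0,0,0,0.6],
    [0,0,0,0,0,0,1],
    [0,0,0,0,0,0,1],
    [0,0,-0.5,0,0,0,1],
    [0,0,-1,0,0,0,1],
    [0,0,-1,0,0,0,1],
    [0,0,-1,0,0,0,1],
    [0,0,0,0,0,0,1],
  ],
)

```text
t: 25.15
tool_pos: [0.4866, 0.2823, 0.1998]
tool_rot: [2.3, 2.137, 0.011]
contact_force: [0.3, 0.6, 0.6]
opening: 0.0854
grip_force: 0.0
```

Run:
```python
from h import *
im,d=snap('wrist'); save('w8',im); go(.5838,.0643,.16,85.7)
```

```text
t 25.2 pos [0.4857 0.2819 0.1976] al 85.8 tilt [0.0038 0.0016] F [-0.6 -1.5 -0.2] op 0.0855
turn [ 0.005 -0.002  0.002] shift now-axes [-10.49   5.68   1.88] after-axes [-10.48   5.71   1.88]
```

View pics/w8.png

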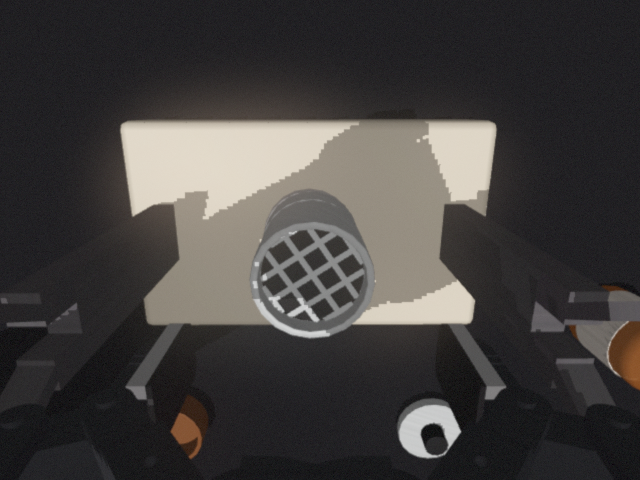

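The coarse sieve is seated straight, its rim at (312,279). The lid position agrees from two measurements (584,64.3 mm), so I go to it and take the knob.

Emit:
jog_arm(
  plan=[
    [-1,0,0,0,0,0,1],
    [-1,0,0,0,0,0,1],
    [-1,0,0,0,0,0,1],
    [-1,0,0,0,0,0,1],
    [-1,0.7,0,0,0,0,1],
    [-1,1,0,0,0,0,1],
    [-1,1,0,0,0,0,1],
    [-1,1,0,0,0,0,1],
  ],
)

```text
t: 26.0
tool_pos: [0.5464, 0.1154, 0.1937]
tool_rot: [-2.3, -2.137, 0.003]
contact_force: [1.0, 0.4, -0.2]
opening: 0.0851
grip_force: 0.0
```

Emit:
jog_arm(
  plan=[
    [-1,1,0,0,0,0,1],
    [-1,1,1,0,0,0,1],
    [-0.5,0,1,0,0,0,1],
    [0,0,1,0,0,0,0.2],
    [0,0,0,0,0,0,0.2],
    [0,0,0,0,0,0,0.2],
  ],
)

```text
t: 26.6
tool_pos: [0.582, 0.0637, 0.1343]
tool_rot: [-2.3, -2.137, 0.003]
contact_force: [-0.3, -0.9, 0.9]
opening: 0.0511
grip_force: 0.0
```

Run:
```python
from h import *
print('coarse seated',w('wrist',312.5,279,.153))
im,d=snap('wrist'); save('w9',im); go(.5838,.0643,.022,85.7)
g=cv2.cvtColor(im,cv2.COLOR_RGB2GRAY)
C=cloud('wrist'); m=(C[...,2]>.033)&(C[...,2]<.042); W=C[m]; W=W[np.hypot(W[:,0]-.584,W[:,1]-.064)<.02]; print('knob',len(W),W.min(0),W.max(0),W.mean(0))
```

```text
coarse seated [0.48547367 0.2834564  0.153     ]
t 26.65 pos [0.5829 0.0639 0.1356] al 85.82 tilt [-0.0001  0.0001] F [-0.5  0.3 -0.5] op 0.0512
turn [-0.    -0.     0.003] shift now-axes [0.03 0.05 5.68] after-axes [0.03 0.04 5.68]
knob 1003 [0.57118304 0.05431272 0.03305747] [0.59268636 0.07611584 0.04022021] [0.5820432  0.06600816 0.03809909]
```

View pics/w9.png

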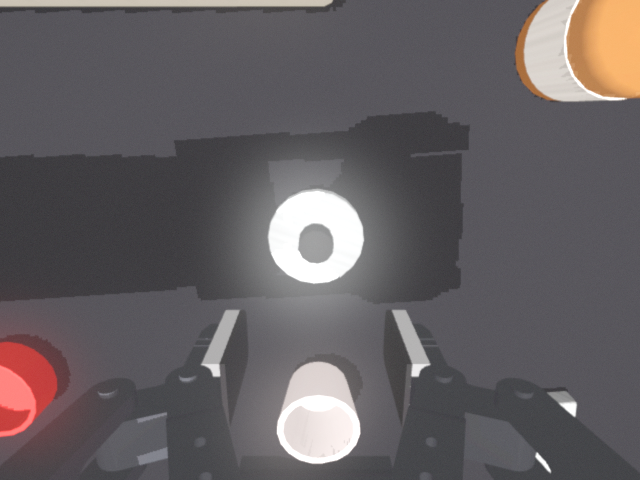

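The lid disc is at (316,236) with its knob at (316,244), straight under the tool. Descend and grip the knob.

Emit:
jog_arm(
  plan=[
    [0.05,0,1,0,0,0,0.2],
    [0,0,1,0,0,0,0.2],
    [0,0,1,0,0,0,0.2],
    [0,0,1,0,0,0,0.2],
    [0,0,0.8,0,0,0,0.2],
    [0,0,0.5,0,0,0,0.2],
    [0,0,0.3,0,0,0,0.2],
    [0,0,0,0,0,0,0.2],
  ],
)

```text
t: 27.45
tool_pos: [0.5828, 0.0647, 0.0232]
tool_rot: [-2.301, -2.138, 0.001]
contact_force: [0.3, 0.4, -0.4]
opening: 0.0512
grip_force: 0.0
```

Emit:
jog_arm(
  plan=[
    [0,0,0,0,0,0,-0.4],
    [0,0,0,0,0,0,-1],
    [0,0,0,0,0,0,-1],
    [0,0,0,0,0,0,-1],
    [0,0,0,0,0,0,-1],
    [0,0,0,0,0,0,-1],
  ],
)

```text
t: 28.05
tool_pos: [0.584, 0.0646, 0.0247]
tool_rot: [2.3, 2.138, 0.002]
contact_force: [0.0, 1.0, 5.5]
opening: 0.0197
grip_force: 39.5
```

Run:
```python
from h import *
go(.485,.283,.2,85.7)
```

```text
t 28.05 pos [0.584  0.0646 0.0247] al 85.8 tilt [ 0.0022 -0.0001] F [0.  1.  5.5] op 0.0197
turn [ 0.003 -0.     0.002] shift now-axes [10.53 -5.72 -8.77] after-axes [10.52 -5.75 -8.76]
```

Emit:
jog_arm(
  plan=[
    [0,0,-0.4,0,0,0,-1],
    [0,0,-1,0,0,0,-1],
    [0,0,-1,0,0,0,-1],
    [0,0,-1,0,0,0,-1],
    [0,0,-1,0,0,0,-1],
    [0,-0.7,-1,0,0,0,-1],
    [0,-1,-1,0,0,0,-1],
    [0,-1,-1,0,0,0,-1],
  ],
)

```text
t: 28.85
tool_pos: [0.5278, 0.0686, 0.1716]
tool_rot: [-2.301, -2.138, 0.002]
contact_force: [0.7, 0.1, -0.6]
opening: 0.0197
grip_force: 39.2
```

Emit:
jog_arm(
  plan=[
    [0.5,-1,-1,0,0,0,-1],
    [1,-1,-0.5,0,0,0,-1],
    [1,-1,0,0,0,0,-1],
    [1,0,0,0,0,0,-1],
    [1,0,0,0,0,0,-1],
    [1,0,0,0,0,0,-1],
    [1,0,0,0,0,0,-1],
    [1,0,0,0,0,0,-1],
  ],
)

```text
t: 29.65
tool_pos: [0.4796, 0.2232, 0.2009]
tool_rot: [-2.301, -2.138, 0.002]
contact_force: [0.7, 0.1, -0.1]
opening: 0.0201
grip_force: 39.3
```

Emit:
jog_arm(
  plan=[
    [1,0,0,0,0,0,-1],
    [1,0,0,0,0,0,-1],
    [0.8,0,0,0,0,0,-1],
    [0,0,0,0,0,0,-1],
    [0,0,0,0,0,0,-1],
  ],
)

```text
t: 30.15
tool_pos: [0.4841, 0.2782, 0.2011]
tool_rot: [2.301, 2.139, -0.002]
contact_force: [0.4, -0.4, -1.3]
opening: 0.0201
grip_force: 39.3
```

Run:
```python
from h import *
go(.485,.283,.168,85.7)
```

```text
t 30.15 pos [0.4841 0.2782 0.2011] al 85.83 tilt [-0.0008 -0.0009] F [ 0.4 -0.4 -1.3] op 0.0201
turn [-0.001  0.001  0.003] shift now-axes [0.25 0.03 1.66] after-axes [0.24 0.03 1.66]
```

Emit:
jog_arm(
  plan=[
    [0.23,0.02,0,0,0,0,-1],
    [0,0,0.6,0,0,0,-1],
    [0,0,0.4,0,0,0,-1],
    [0,0,0.2,0,0,0,-1],
    [0,0,0.2,0,0,0,-1],
    [0,0,0.1,0,0,0,-1],
    [0,0,0.1,0,0,0,-1],
    [0,0,0,0,0,0,-1],
  ],
)

```text
t: 30.95
tool_pos: [0.4851, 0.2829, 0.1694]
tool_rot: [2.301, 2.139, -0.0]
contact_force: [-0.4, 0.2, -1.4]
opening: 0.0201
grip_force: 39.2
```

Emit:
jog_arm(
  plan=[
    [0,0,0.06,0,0,0,-1],
    [0,0,0.06,0,0,0,-1],
    [0,0,0,0,0,0,-1],
  ],
)

```text
t: 31.25
tool_pos: [0.4856, 0.2831, 0.1688]
tool_rot: [2.301, 2.138, 0.002]
contact_force: [-1.4, -1.3, 5.5]
opening: 0.0198
grip_force: 39.7
```

Run:
```python
from h import *
go(.485,.283,.168,85.7)
```

```text
t 31.25 pos [0.4856 0.2831 0.1688] al 85.8 tilt [0.0012 0.0003] F [-1.4 -1.3  5.5] op 0.0198
turn [ 0.002 -0.001  0.002] shift now-axes [-0.01 -0.03  0.04] after-axes [-0.01 -0.03  0.04]
```

Emit:
jog_arm(
  plan=[
    [0,0,0.05,0,0,0,-1],
    [0,0,0,0,0,0,-1],
    [0,0,-0.1,0,0,0,-0.4],
    [0,0,0,0,0,0,0],
    [0,0,0,0,0,0,0.2],
    [0,0,-0.5,0,0,0,0.2],
    [0,0,-1,0,0,0,0.2],
    [0,0,-1,0,0,0,0.2],
  ],
)

```text
t: 32.05
tool_pos: [0.4848, 0.2829, 0.2186]
tool_rot: [-2.301, -2.138, 0.001]
contact_force: [0.6, 0.5, -0.5]
opening: 0.0511
grip_force: 0.0
```

Emit:
jog_arm(
  plan=[
    [0,0,-1,0,0,0,0.2],
    [0,0,-1,0,0,0,0.2],
    [0,0,-1,0,0,0,0.2],
    [0,0,-0.5,0,0,0,0.2],
    [0,0,0,0,0,0,0.2],
    [0,0,0,0,0,0,0.2],
  ],
)

```text
t: 32.65
tool_pos: [0.4849, 0.2829, 0.2875]
tool_rot: [-2.301, -2.138, 0.001]
contact_force: [0.4, 0.0, -1.0]
opening: 0.0514
grip_force: 0.0
```

Run:
```python
from h import *
im,d=snap('wrist'); save('w10',im)
C=cloud('wrist').reshape(-1,3); r=np.hypot(C[:,0]-.485,C[:,1]-.283)
for n,m in [('disc',(r>.014)&(r<.028)&(abs(C[:,2]-.163)<.012)),('knob',(r<.016)&(abs(C[:,2]-.181)<.008))]:
    W=C[m]; s=np.linalg.lstsq(np.c_[W[:,:2]-[.485,.283],np.ones(len(W))],W[:,2],rcond=None)[0]; print(n,len(W),'slope',s[:2].round(3),'z',s[2].round(4),(W.min(0)+W.max(0))[:2]/2)
go(.54,-.3125,.3,21.0)
```

```text
disc 3882 slope [-0. -0.] z 0.1643 [0.48485388 0.28302124]
knob 983 slope [-0.017 -0.129] z 0.1819 [0.48514132 0.28301085]
t 32.7 pos [0.4846 0.2828 0.2868] al 85.8 tilt [-0.0018 -0.0008] F [ 1.   0.6 -0.5] op 0.051
turn [-1.00e-03  2.00e-03  1.44e+00] shift now-axes [-29.48   4.94  -0.64] after-axes [-8.08 28.78 -0.66]
```

The lid is level (zero slope) and home (disc z 164 mm). Now the clamp bar.

Emit:
jog_arm(
  plan=[
    [0,0,0,0,0,0.18,0.2],
    [0,0,0,0,0,0.18,0.2],
    [0,0,0,0,0,0.18,0.2],
    [0,0,0,0,0,0.18,0.2],
    [0,0,0,0,0,0.18,0.2],
    [0,0,0,0,0,0.18,0.2],
    [0,0,0,0,0,0.18,0.2],
    [0,0,0,0,0,0.18,0.2],
  ],
)

```text
t: 33.5
tool_pos: [0.4845, 0.2827, 0.2862]
tool_rot: [3.09, 0.563, -0.004]
contact_force: [0.1, 0.1, -0.7]
opening: 0.0513
grip_force: 0.0
```

Emit:
jog_arm(
  plan=[
    [-0.3,1,0,0,0,0,0.2],
    [-0.3,1,0,0,0,0,0.2],
    [-0.3,1,0,0,0,0,0.2],
    [-0.3,1,0,0,0,0,0.2],
    [-0.3,1,0,0,0,0,0.2],
    [-0.3,1,0,0,0,0,0.2],
    [-0.3,1,0,0,0,0,0.2],
    [-0.3,1,0,0,0,0,0.2],
  ],
)

```text
t: 34.3
tool_pos: [0.497, 0.1155, 0.2864]
tool_rot: [-3.089, -0.573, 0.004]
contact_force: [0.7, -0.6, 0.4]
opening: 0.0513
grip_force: 0.0
```

Emit:
jog_arm(
  plan=[
    [-0.3,1,0,0,0,0,0.2],
    [-0.3,1,0,0,0,0,0.2],
    [-0.3,1,0,0,0,0,0.2],
    [-0.3,1,0,0,0,0,0.2],
    [-0.3,1,0,0,0,0,0.2],
    [-0.3,1,0,0,0,0,0.2],
    [-0.3,1,0,0,0,0,0.2],
    [-0.3,1,0,0,0,0,0.2],
  ],
)

```text
t: 35.1
tool_pos: [0.5095, -0.0509, 0.2863]
tool_rot: [-3.088, -0.572, 0.004]
contact_force: [-0.1, -0.8, 0.9]
opening: 0.0513
grip_force: 0.0
```

Emit:
jog_arm(
  plan=[
    [-0.3,1,0,0,0,0,0.2],
    [-0.3,1,0,0,0,0,0.2],
    [-0.3,1,0,0,0,0,0.2],
    [-0.3,1,0,0,0,0,0.2],
    [-0.3,1,0,0,0,0,0.2],
    [-0.3,1,0.5,0,0,0,0.2],
    [-0.3,1,1,0,0,0,0.2],
    [-0.3,1,1,0,0,0,0.2],
  ],
)

```text
t: 35.9
tool_pos: [0.5223, -0.2174, 0.2363]
tool_rot: [-3.088, -0.572, 0.002]
contact_force: [-0.3, 0.3, -1.2]
opening: 0.0516
grip_force: 0.0
```

Emit:
jog_arm(
  plan=[
    [-0.3,1,1,0,0,0,0.2],
    [-0.3,1,1,0,0,0,0.2],
    [-0.2,1,0,0,0,0,0.2],
    [-0.2,1,0,0,0,0,0.2],
    [0,0.7,0,0,0,0,0.2],
    [0,0,0,0,0,0,0.2],
  ],
)

```text
t: 36.5
tool_pos: [0.5382, -0.3132, 0.1986]
tool_rot: [3.089, 0.57, 0.001]
contact_force: [-0.6, -0.1, 0.6]
opening: 0.0512
grip_force: 0.0
```

Run:
```python
from h import *
im,d=snap('wrist'); save('w11',im); go(.54,-.3125,.006,21.0)
C=cloud('wrist'); 
m=((C[...,2]>.006)&(C[...,2]<.034)&(np.hypot(C[...,0]-.54,C[...,1]+.3125)<.15)).astype(np.uint8)
f=im.astype(int); m&=((f.max(2)-f.min(2))<50).astype(np.uint8)
n,l,s,_=cv2.connectedComponentsWithStats(m); k=1+np.argmax(s[1:,4]); P=C[l==k]; print(s[k]); print('bar',cv2.minAreaRect((P[:,:2]*1000).astype(np.float32)))
B=P[P[:,2]>.0225]; print('block',len(B),cv2.minAreaRect((B[:,:2]*1000).astype(np.float32)),np.median(B[:,2]))
A=P[P[:,2]<.02]; print('rod angle',np.degrees(np.arctan(np.polyfit(A[:,0],A[:,1],1)[0])))
```

```text
t 36.55 pos [ 0.5381 -0.3122  0.1985] al 20.96 tilt [0.0003 0.0002] F [0.1 0.9 0.3] op 0.0512
turn [-0.    -0.    -0.001] shift now-axes [0.08 0.05 9.63] after-axes [0.08 0.05 9.63]
[ 299   52   24  291 4131]
bar ((537.8701782226562, -308.469970703125), (235.48602294921875, 17.887733459472656), 20.97804069519043)
block 1055 ((538.1532592773438, -308.3577880859375), (35.94805145263672, 17.85669708251953), 21.1458683013916) 0.027180044894583644
rod angle 21.451176692464152
```

View pics/w11.png

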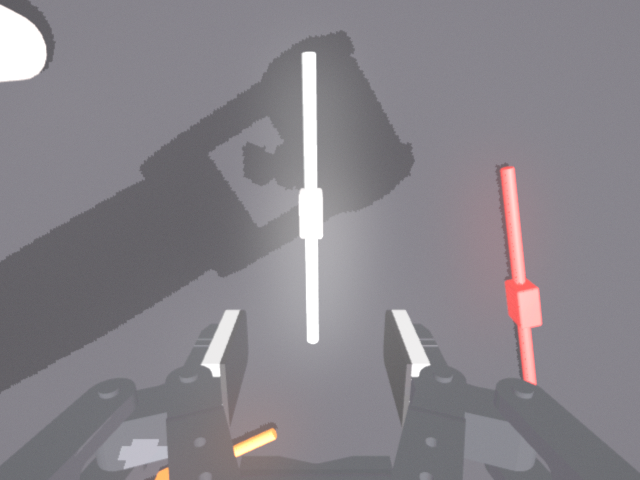

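The bar lies straight along the image column at 311, its block at (311,213), with the red bar well off to the right at (522,302). Shift slightly, descend and grip the block.

Emit:
jog_arm(
  plan=[
    [0.03,-0.18,1,0,0,0,0.2],
    [0,0,1,0,0,0,0.2],
    [0,0,1,0,0,0,0.2],
    [0,0,1,0,0,0,0.2],
    [0,0,1,0,0,0,0.2],
    [0,0,1,0,0,0,0.2],
    [0,0,1,0,0,0,0.2],
    [0,0,1,0,0,0,0.2],
  ],
)

```text
t: 37.35
tool_pos: [0.5373, -0.3071, 0.0379]
tool_rot: [3.089, 0.574, 0.001]
contact_force: [0.1, -0.7, 0.1]
opening: 0.0514
grip_force: 0.0
```

Emit:
jog_arm(
  plan=[
    [0,0,0.8,0,0,0,0.2],
    [0,0,0.5,0,0,0,0.2],
    [0,0,0.3,0,0,0,0.2],
    [0,0,0,0,0,0,-0.3],
    [0,0,0,0,0,0,-1],
    [0,0,0,0,0,0,-1],
    [0,0,0,0,0,0,-1],
    [0,0,0,0,0,0,-1],
  ],
  grip_force=60,
)

```text
t: 38.15
tool_pos: [0.5378, -0.3087, 0.0074]
tool_rot: [3.087, 0.572, 0.002]
contact_force: [0.1, 0.3, 4.6]
opening: 0.0168
grip_force: 61.7
```

Run:
```python
from h import *
go(.485,.283,.29,-4.3)
```

```text
t 38.15 pos [ 0.5378 -0.3087  0.0074] al 21.0 tilt [ 0.0018 -0.0013] F [0.1 0.3 4.6] op 0.0168
turn [ 0.002 -0.002  0.562] shift now-axes [  8.16 -28.54 -14.17] after-axes [ -4.85 -29.3  -14.13]
```

Emit:
jog_arm(
  plan=[
    [0,0,-0.4,0,0,0,-1],
    [0,0,-1,0,0,0,-1],
    [0,0,-1,0,0,0,-1],
    [0,0,-1,0,0,0,-1],
    [0,0,-1,0,0,0,-1],
    [0,0,-1,0,0,0,-1],
    [0,0,-1,0,0,0,-1],
    [0,0,-1,0,0,0,-1],
  ],
)

```text
t: 38.95
tool_pos: [0.5363, -0.3077, 0.1544]
tool_rot: [-3.088, -0.572, 0.002]
contact_force: [0.5, -0.1, -1.1]
opening: 0.0165
grip_force: 61.0
```

Emit:
jog_arm(
  plan=[
    [0,0,-1,0,0,0.14,-1],
    [0,0,-1,0,0,0.14,-1],
    [0,0,-1,0,0,0.14,-1],
    [0,0,-1,0,0,0.14,-1],
    [0,-0.5,-1,0,0,0,-1],
    [-0.1,-1,-0.8,0,0,0,-1],
    [-0.2,-1,0,0,0,0,-1],
    [-0.2,-1,0,0,0,0,-1],
  ],
)

```text
t: 39.75
tool_pos: [0.5315, -0.2361, 0.2695]
tool_rot: [-3.139, 0.115, 0.001]
contact_force: [0.2, 1.0, -2.0]
opening: 0.017
grip_force: 61.0
```

Emit:
jog_arm(
  plan=[
    [-0.2,-1,0,0,0,0,-1],
    [-0.2,-1,0,0,0,0,-1],
    [-0.2,-1,0,0,0,0,-1],
    [-0.2,-1,0,0,0,0,-1],
    [-0.2,-1,0,0,0,0,-1],
    [-0.2,-1,0,0,0,0,-1],
    [-0.2,-1,0,0,0,0,-1],
    [-0.2,-1,0,0,0,0,-1],
  ],
)

```text
t: 40.55
tool_pos: [0.511, -0.0738, 0.2691]
tool_rot: [-3.139, 0.114, 0.002]
contact_force: [0.4, 0.6, -3.3]
opening: 0.0165
grip_force: 61.0
```

Emit:
jog_arm(
  plan=[
    [-0.2,-1,0,0,0,0,-1],
    [-0.2,-1,0,0,0,0,-1],
    [-0.2,-1,0,0,0,0,-1],
    [-0.2,-1,0,0,0,0,-1],
    [-0.2,-1,0,0,0,0,-1],
    [-0.2,-1,0,0,0,0,-1],
    [-0.2,-1,0,0,0,0,-1],
    [-0.2,-1,0,0,0,0,-1],
  ],
)

```text
t: 41.35
tool_pos: [0.4905, 0.0879, 0.2691]
tool_rot: [3.139, -0.114, -0.002]
contact_force: [0.8, -0.1, -1.2]
opening: 0.0166
grip_force: 61.0
```

Run:
```python
from h import *
go(.485,.283,.27,-4.3)
```

```text
t 41.35 pos [0.4905 0.0879 0.2691] al -4.17 tilt [-0.0013 -0.0001] F [ 0.8 -0.1 -1.2] op 0.0166
turn [0.    0.002 0.003] shift now-axes [-0.99 -9.71 -0.04] after-axes [-1.01 -9.71 -0.04]
```

Emit:
jog_arm(
  plan=[
    [-0.1,-1,0,0,0,0,-1],
    [-0.1,-1,0,0,0,0,-1],
    [-0.1,-1,0,0,0,0,-1],
    [-0.1,-1,0,0,0,0,-1],
    [-0.1,-1,0,0,0,0,-1],
    [-0.1,-1,0,0,0,0,-1],
    [-0.1,-1,0,0,0,0,-1],
    [-0.1,-1,0,0,0,0,-1],
  ],
)

```text
t: 42.15
tool_pos: [0.4861, 0.2483, 0.2691]
tool_rot: [3.139, -0.114, -0.002]
contact_force: [0.4, -0.2, -3.0]
opening: 0.016
grip_force: 61.0
```

Emit:
jog_arm(
  plan=[
    [-0.1,-1,0,0,0,0,-1],
    [0,-0.3,0,0,0,0,-1],
    [0,0,0,0,0,0,-1],
    [0,0,0,0,0,0,-1],
  ],
)

```text
t: 42.55
tool_pos: [0.487, 0.2727, 0.2697]
tool_rot: [3.139, -0.115, -0.001]
contact_force: [-0.1, 0.2, -1.5]
opening: 0.0165
grip_force: 61.0
```

Run:
```python
from h import *
go(.485,.283,.1904,-4.3)
for n in('wrist','top'):
    im,d=snap(n); save('bar_'+n,im); C=cloud(n).reshape(-1,3)
    u=np.array([np.cos(np.radians(-4.3)),np.sin(np.radians(-4.3))]); q=C[:,:2]-[.485,.283]; s=q@u; t=q@[-u[1],u[0]]
    m=(abs(C[:,2]-.276)<.012)&(abs(t)<.012)&(abs(s)<.14); print(n,m.sum(),'s',s[m].min(),s[m].max())
    if m.sum()>20:
        e=m&(abs(s)>.03); p=np.polyfit(s[e],t[e],1); print('rod angle err deg',np.degrees(p[0]),'offset',p[1],'z',np.polyfit(s[e],C[e,2],1))
        b=m&(abs(s)<.03)&(C[:,2]>.281); print('block s',s[b].min() if b.any() else 0,s[b].max() if b.any() else 0)
    for sg in(-1,1):
        k=(s*sg>.09)&(s*sg<.11)&(abs(t)<.026)&(abs(C[:,2]-.226)<.006); 
        if k.sum(): print('post',sg,k.sum(),'t',t[k].min(),t[k].max(), 'gap',t[k&(t<0)].max() if (k&(t<0)).any() else 0,t[k&(t>0)].min() if (k&(t>0)).any() else 0)
```

```text
t 42.55 pos [0.487  0.2727 0.2697] al -4.2 tilt [-0.0006 -0.0008] F [-0.1  0.2 -1.5] op 0.0165
turn [0.001 0.001 0.002] shift now-axes [-0.14 -0.51  3.96] after-axes [-0.14 -0.51  3.96]
wrist 9580 s -0.05910015639914113 0.11300790631367957
rod angle err deg 0.06114172590254668 offset -0.008096006677617774 z [-0.00170129  0.27778263]
block s -0.015585101414196355 0.0213451163392599
post -1 381 t -0.025807526653135956 -0.01639910704353731 gap -0.01639910704353731 0
post 1 1973 t -0.025995950962058405 0.023996875657971317 gap -0.01575818522334702 0.01262497192934019
top 157 s -0.020546368137790153 0.121620621517925
rod angle err deg -0.020270183193190284 offset -0.009137257671596276 z [-0.00485113  0.27860492]
block s -0.01227548097104573 -0.01227548097104573
post 1 62 t -0.025819299339930973 0.022829639743852093 gap -0.0182200875991454 0.011763188423781126
```

Emit:
jog_arm(
  plan=[
    [-0.14,-0.41,0,0,0,0,-1],
    [0,0,1,0,0,0,-1],
    [0,0,1,0,0,0,-1],
    [0,0,0.5,0,0,0,-1],
    [0,0,0.2,0,0,0,-1],
    [0,0,0,0,0,0,-1],
    [0,0,0,0,0,0,-1],
  ],
)

```text
t: 43.35
tool_pos: [0.4857, 0.2817, 0.2172]
tool_rot: [-3.139, 0.115, -0.002]
contact_force: [0.6, -0.4, -0.4]
opening: 0.0168
grip_force: 61.0
```

Run:
```python
from h import *
go(.485,.283,.1904,-4.3)
for n in('wrist','top'):
    im,d=snap(n); save('bar2_'+n,im); C=cloud(n).reshape(-1,3)
    u=np.array([np.cos(np.radians(-4.3)),np.sin(np.radians(-4.3))]); q=C[:,:2]-[.485,.283]; s=q@u; t=q@[-u[1],u[0]]
    for sg in(-1,1):
        k=(s*sg>.092)&(s*sg<.108)&(abs(t)<.03)
        for h in(.212,.218,.223,.228):
            j=k&(abs(C[:,2]-h)<.0025); 
            if j.sum()>3: print(n,sg,h,j.sum(),'t',np.round(1000*np.percentile(t[j],[0,5,95,100]),1),'inner',np.round(1000*np.array([max(t[j&(t<-.005)],default=0),min(t[j&(t>.004)],default=0)]),1))
    for a,b in((-.118,-.108),(-.09,-.03),(.03,.09),(.108,.118)):
        j=(s>a)&(s<b)&(abs(C[:,2]-.2215)<.005)&(abs(t)<.014)
        if j.sum()>5: print(n,'rod',a,j.sum(),np.round(1000*np.array([t[j].min(),t[j].max(),t[j].mean(),np.median(C[j,2])]),1))
```

```text
t 43.35 pos [0.4857 0.2817 0.2172] al -4.21 tilt [0.0016 0.0007] F [ 0.6 -0.4 -0.4] op 0.0168
turn [-0.001 -0.002  0.002] shift now-axes [-0.04 -0.06  1.34] after-axes [-0.04 -0.06  1.34]
wrist 1 0.212 989 t [-13.6 -12.7  10.3  11.1] inner [-8.2  5.8]
wrist 1 0.218 892 t [-16.7 -15.8  13.4  14.3] inner [-5.   5.1]
wrist 1 0.223 2057 t [-19.2 -17.9  15.5  17.1] inner [-5.  4.]
wrist 1 0.228 3468 t [-26.3 -25.1  22.7  23.9] inner [-17.6  15. ]
wrist rod -0.09 1287 [ -5.4   4.5  -0.4 225.2]
wrist rod 0.03 5029 [-5.200e+00  5.000e+00 -1.000e-01  2.252e+02]
wrist rod 0.108 250 [-4.80e+00  5.00e+00  1.00e-01  2.25e+02]
top 1 0.212 23 t [-23.3 -13.5  11.8  14. ] inner [-10.2   8.2]
top 1 0.218 24 t [-21.2 -19.2  15.7  17.7] inner [-15.3   9.7]
top 1 0.223 44 t [-20.4 -18.8  21.2  23.8] inner [-5.1 10.6]
top 1 0.228 64 t [-27.  -26.3  20.7  21.8] inner [-5.1 13.6]
top rod 0.03 114 [ -7.1   3.7  -2.2 224.1]
top rod 0.108 18 [ -6.7   3.6  -2.3 224.6]
```

The slot centre at the far post is about 1 mm to the −y side of the rod, so I correct that and lower slowly.

Emit:
jog_arm(
  plan=[
    [-0.03,0.05,0,0,0,0,-1],
    [0,0,0.25,0,0,0,-1],
    [0,0,0.2,0,0,0,-1],
    [0,0,0.2,0,0,0,-1],
    [0,0,0.1,0,0,0,-1],
    [0,0,0,0,0,0,-1],
  ],
)

```text
t: 44.05
tool_pos: [0.4842, 0.2804, 0.2003]
tool_rot: [3.139, -0.115, -0.002]
contact_force: [-0.1, 0.3, -1.2]
opening: 0.0166
grip_force: 61.0
```

Emit:
jog_arm(
  plan=[
    [0,0,0.2,0,0,0,-1],
    [0,0,0.15,0,0,0,-1],
    [0,0,0.1,0,0,0,-1],
    [0,0,0,0,0,0,-1],
  ],
)

```text
t: 44.45
tool_pos: [0.4843, 0.2804, 0.1916]
tool_rot: [3.139, -0.115, -0.001]
contact_force: [0.2, -0.1, -1.9]
opening: 0.0168
grip_force: 61.0
```

Run:
```python
from h import *
go(.485,.283,.1904,-4.3); print(ctrl.get_obs()['wrist_torque'])
```

```text
t 44.45 pos [0.4843 0.2804 0.1916] al -4.2 tilt [-0.0008 -0.0003] F [ 0.2 -0.1 -1.9] op 0.0168
turn [0.001 0.001 0.002] shift now-axes [ 0.03 -0.13  0.06] after-axes [ 0.03 -0.13  0.06]
[ 0.04276512 -0.04802742  0.01399248]
```

Emit:
jog_arm(
  plan=[
    [0,0,0.06,0,0,0,-1],
    [0,0,0.04,0,0,0,-1],
    [0,0,0,0,0,0,-1],
  ],
)

```text
t: 44.75
tool_pos: [0.4847, 0.2806, 0.1904]
tool_rot: [-3.139, 0.115, -0.001]
contact_force: [-0.3, 0.2, -1.3]
opening: 0.0167
grip_force: 61.2
```

Emit:
jog_arm(
  plan=[
    [0,0,0.05,0,0,0,-1],
    [0,0,0.03,0,0,0,-1],
    [0,0,0,0,0,0,-1],
  ],
)

```text
t: 45.05
tool_pos: [0.4847, 0.2806, 0.1903]
tool_rot: [-3.139, 0.115, -0.001]
contact_force: [-3.5, -0.8, 4.5]
opening: 0.0165
grip_force: 62.0
```

Run:
```python
from h import *
go(.485,.283,.1904,-4.3); print(ctrl.get_obs()['wrist_torque'])
im,d=snap('wrist'); C=cloud('wrist').reshape(-1,3)
u=np.array([np.cos(np.radians(-4.3)),np.sin(np.radians(-4.3))]); q=C[:,:2]-[.485,.283]; s=q@u; t=q@[-u[1],u[0]]
e=(abs(C[:,2]-.197)<.008)&(abs(t+.001)<.007)&(abs(s)>.025)&(abs(s)<.09); print('rod z slope',np.polyfit(s[e],C[e,2],1),s[e].min(),s[e].max())
b=(abs(C[:,2]-.209)<.006)&(abs(t)<.012)&(abs(s)<.03); print('block s,t',s[b].min(),s[b].max(),t[b].min(),t[b].max(),np.median(C[b,2]))
```

```text
t 45.05 pos [0.4847 0.2806 0.1903] al -4.19 tilt [0.0007 0.0002] F [-3.5 -0.8  4.5] op 0.0165
turn [-0.    -0.001  0.002] shift now-axes [ 0.01 -0.12 -0.01] after-axes [ 0.01 -0.12 -0.01]
[-0.29136131  0.5950363  -0.03013583]
rod z slope [-1.42700091e-04  1.98077346e-01] -0.06166235598767027 0.08999827456514782
block s,t -0.018461264219792613 0.018657852587513672 -0.011998291760030576 0.011999378979989128 0.21013477378774256
```

Bottomed out, level and centred. I release and back off.

Emit:
jog_arm(
  plan=[
    [0,0,0.03,0,0,0,-1],
    [0,0,0,0,0,0,-1],
    [0,0,-0.1,0,0,0,-0.3],
    [0,0,0,0,0,0,0.2],
    [0,0,0,0,0,0,0.2],
    [0,0,0,0,0,0,0.2],
    [0,0,-0.5,0,0,0,0.2],
    [0,0,-1,0,0,0,0.2],
  ],
)

```text
t: 45.9
tool_pos: [0.4835, 0.2801, 0.2185]
tool_rot: [3.138, -0.115, -0.006]
contact_force: [-0.2, -0.4, 1.0]
opening: 0.0514
grip_force: 0.0
```

Emit:
jog_arm(
  plan=[
    [0,0,-1,0,0,0,0.2],
    [0,0,-1,0,0,0,0.2],
    [0,0,-1,0,0,0,0.2],
    [0,0,-1,0,0,0,0.2],
    [0,0,-1,0,0,0,0.2],
    [0,0,-0.5,0,0,0,0.2],
    [0,0,0,0,0,0,0.2],
  ],
)

```text
t: 46.6
tool_pos: [0.4853, 0.2808, 0.3324]
tool_rot: [-3.138, 0.115, -0.006]
contact_force: [0.6, 0.1, 0.3]
opening: 0.0516
grip_force: 0.0
```

Run:
```python
from h import *
go(.485,.283,.1904,-4.3)
u=np.array([np.cos(np.radians(-4.3)),np.sin(np.radians(-4.3))])
for n in('wrist','top'):
    im,d=snap(n); save('fin_'+n,im); C=cloud(n).reshape(-1,3); q=C[:,:2]-[.485,.283]; s=q@u; t=q@[-u[1],u[0]]
    e=(abs(C[:,2]-.197)<.008)&(abs(t+.001)<.008)&(abs(s)>.025)&(abs(s)<.12)
    b=(abs(C[:,2]-.209)<.006)&(abs(t)<.015)&(abs(s)<.03)
    if e.sum()>20: print(n,'rod z',np.polyfit(s[e],C[e,2],1),'t',np.polyfit(s[e],t[e],1),s[e].min(),s[e].max())
    if b.any(): print('block s,t',s[b].min(),s[b].max(),t[b].min(),t[b].max(),np.median(C[b,2]))
    r=np.hypot(s,t); k=(r>.014)&(r<.027)&(abs(C[:,2]-.163)<.008); 
    if k.sum()>20: print('disc',k.sum(),np.linalg.lstsq(np.c_[s[k],t[k],np.ones(k.sum())],C[k,2],rcond=None)[0])
    o=(abs(C[:,2]-.161)<.006)&(r<.045); print('disc extent s',s[o].min(),s[o].max(),'t',t[o].min(),t[o].max()) if o.any() else 0
```

```text
t 46.6 pos [0.4853 0.2808 0.3324] al -4.2 tilt [0.0037 0.0015] F [0.6 0.1 0.3] op 0.0516
turn [-0.002 -0.004  0.002] shift now-axes [-0.05 -0.1   7.1 ] after-axes [-0.02 -0.11  7.1 ]
wrist rod z [-0.00051204  0.19775803] t [ 0.00223353 -0.00141277] -0.118235485701805 0.11770764018570846
block s,t -0.017826278670934878 0.01833370263795585 -0.010260857113702278 0.007470603280503019 0.21015529129002547
disc 2014 [ 0.00107315 -0.00030537  0.16438415]
disc extent s -0.02821079872766249 0.030513756244772646 t -0.030848138427791143 0.03016654983837766
top rod z [0.0008809  0.19812026] t [ 0.00274892 -0.00275172] -0.11577381923369112 0.11974810842244124
block s,t -0.021394246664918654 0.018647012014072598 -0.013243826235668136 0.007601654106648802 0.2098163984637943
disc 227 [-0.00629008  0.00132013  0.16452611]
disc extent s -0.028957125490324573 0.03278001395598432 t -0.03325804794573661 0.028829463229821446
```

```bash
python3 -c "
from station import ctrl; print(ctrl.finish_job())"
```

```text
the job is handed in; nothing more can be done
None
```

I handed the job in at about 47 s: pan, fine sieve, coarse sieve and lid are seated in that order, and the clamp bar is bottomed level in both posts, its block within about 2 mm of centre over the knob by the final depth readings.

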